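# Lay out the consumables for a recording session

## Task

Lay out this recording session's consumables, each in the holder made for it: the sample vial in the well of the finned vial chiller, the dropper bottle in the well of the white bottle stand, the long capillary box lying between the end saddles of its metal cradle, and the open cell dish in the round recess of the dish warmer. Bring the open cell dish over last, once the other three are in place, so that nothing is carried above it on the warmer, and keep it level; do not disturb the spare eyepiece standing among them. Everything ends fully seated, released and at rest.

Things in the scene. Friction and masses are not known exactly. Their poses are not given: they have to be found in the camera images.
- sample_vial: upright clear glass sample vial with white contents and a black screw cap, 27 mm diameter, 56 mm tall (the 22 mm wide cap begins at 45 mm), about 30 g; origin at the centre of its underside, z up
- dropper_bottle: upright amber dropper bottle with a label and a black rubber bulb (the one in the middle of the worktop, not the pair against the back wall), 33 mm diameter up to 60 mm high, narrower above, 102 mm tall in all, about 70 g; origin at the centre of its underside, z up
- capillary_box: closed long flat cream box with a clear lid, 34 mm wide (its x) by 140 mm long (its y) by 23 mm tall, about 90 g; origin at the centre of its underside, z up; either end may point either way
- cell_dish: open round clear dish with a layer of pale medium, 55 mm diameter, 12 mm tall, about 20 g; origin at the centre of its underside, z up; take it across the rim, and on its upper half, because when seated only its upper 8 mm stand above the warmer's plate
- vial_chiller: fixed: round grey metal block with horizontal cooling fins (66 mm diameter) on a black base 92 x 80 mm, 42 mm tall; origin at the underside on the axis of its one round well. Well: 32 mm diameter, floor 18 mm above the origin, mouth at 42 mm, the top 5 mm opening out to 42 mm diameter as a cone
- bottle_stand: fixed: round white plastic stand, 77 mm diameter at the foot, 42 mm tall, waisted; origin at the underside on the axis of its round well. Well: 41 mm diameter, floor 10 mm above the origin, mouth at 42 mm, the top 5 mm opening out to 51 mm diameter as a cone
- dish_warmer: fixed: flat white housing 104 (x) by 126 mm (y) with a round 92 mm grey metal plate on top and a small dial and switch on its +y side; origin at the underside on the axis of the plate. The plate's top is 26 mm above the origin; its round recess is 67 mm in diameter and 4 mm deep (floor 22 mm above the origin). The dial, at x +30, y +60 mm from the origin, is 29 mm high
- box_cradle: fixed: grey metal plate 62 (x) by 176 mm (y), 6 mm thick, with a bent-sheet saddle at each end; origin at the underside, centre. The box lies along its y, on rubber pads 9 mm above the origin; cheeks 43 mm apart and end stops 153 mm apart rise to 19 mm, then flare outwards up to 24 mm. The middle 90 mm of its length has no cheeks: there the fingers can go beside the box down to the plate
- spare_eyepiece: bystander: black microscope eyepiece standing on its tube, 48 mm diameter, 55 mm tall; origin at the centre of its underside. To be left alone
There are look-alikes about, which are no part of the job. There is more than one size of the cell_dish; the one meant has the size given above.

How it is judged (in metres and radians):
On the way, in this order (a step that is already met when the one before it is completed fails the run):
1. vial, dropper bottle and capillary box are in their holders while the cell dish still stands where it was (horizontal distance between sample_vial and vial_chiller below 0.008 m and z of sample_vial in the frame of vial_chiller between 0.015 and 0.021 m and angle between each of sample_vial, dropper_bottle, capillary_box's own z axis and vertical below 0.1 rad and linear speed of each of sample_vial, dropper_bottle, capillary_box below 0.02 m/s and contact force between each of sample_vial, dropper_bottle, capillary_box and the fingers below 0.1 N and horizontal distance between dropper_bottle and bottle_stand below 0.008 m and z of dropper_bottle in the frame of bottle_stand between 0.007 and 0.013 m and horizontal distance between capillary_box and box_cradle below 0.012 m and z of capillary_box in the frame of box_cradle between 0.0057 and 0.0117 m and angle between the y axis of capillary_box and the y axis of box_cradle, either way round below 0.12 rad and distance of cell_dish from where it was at the start of the episode below 0.02 m), for 0.2 s.
2. the cell dish is in the recess of the warmer (horizontal distance between cell_dish and dish_warmer below 0.01 m and z of cell_dish in the frame of dish_warmer between 0.019 and 0.025 m and angle between cell_dish's own z axis and vertical below 0.1 rad and linear speed of cell_dish below 0.02 m/s and contact force between cell_dish and the fingers below 0.1 N), for 0.2 s.
At the end, for the whole second after the job is handed in: vial, bottle, capillary box and dish each stand on the floor of their own holder (within 3 mm in height, upright within 0.1 rad, within 8 mm of the axis for vial and bottle, 10 mm for the dish, 12 mm and 0.12 rad for the box), let go and still (all of step 2 and horizontal distance between sample_vial and vial_chiller below 0.008 m and z of sample_vial in the frame of vial_chiller between 0.015 and 0.021 m and angle between each of sample_vial, dropper_bottle, capillary_box's own z axis and vertical below 0.1 rad and linear speed of each of sample_vial, dropper_bottle, capillary_box below 0.02 m/s and contact force between each of sample_vial, dropper_bottle, capillary_box and the fingers below 0.1 N and horizontal distance between dropper_bottle and bottle_stand below 0.008 m and z of dropper_bottle in the frame of bottle_stand between 0.007 and 0.013 m and horizontal distance between capillary_box and box_cradle below 0.012 m and z of capillary_box in the frame of box_cradle between 0.0057 and 0.0117 m and angle between the y axis of capillary_box and the y axis of box_cradle, either way round below 0.12 rad); the robot touches nothing.
It fails at once if the cell dish is tipped by more than about 17 degrees (angle between cell_dish's own z axis and vertical above 0.3 rad).
It fails at once if the spare eyepiece is moved by more than 15 mm or knocked over (distance of spare_eyepiece from where it was at the start of the episode above 0.015 m or angle between spare_eyepiece's own z axis and vertical above 0.3 rad).
It also fails if it takes over 112 s, if anything falls off the work surface, if the arm or the gripper's body presses on something with over 40 N, if the wrist force passes 120 N, or if a joint passes its speed limit or range.

## Robot

A 6-joint arm with a two-finger parallel gripper is mounted at the origin on a cart in front of the work surface, level with it; the furniture and walls round the work are solid. World frame = base frame: x ahead of the robot, y to its left, z up, the work surface at z = 0. Lengths are in mm, angles in degrees, forces in N, time in s.
With the tool pointing down it reaches from about 400 to 825 mm from the base axis. Payload 7 kg.
Tool frame: the origin (TCP) lies at the very end of the fingers, on their centre line; the grasp point (between the pads) lies 19 mm behind it (bot.grasp_offset is the distance from the TCP to the grasp point, in mm); z points along the fingers, y is the line along which they close (so a half turn about z gives the same grasp; the last joint's range is limited). The gripper opens to 85 mm and grips with 20 to 120 N. Pads are 22 mm wide; open, the fingers measure 114 mm over their backs; the gripper's body (76 mm by 85 mm) begins 54 mm behind the grasp point. The pads swing forward as they close: fully open they stand 13 mm farther back than shut.
Start: joints at [82.225, 20.546, 0.682, 0, -70.136, -16.507], TCP at [277.584, 615.258, 231.302] pointing down, gripper open.
Joint ranges: [-176.03, 176.03], [-82.01, 121.73], [-58.28, 71.71], [-173.87, 95.51], [-174.79, -0.11], [-173.66, 173.66]. Speed limits (degrees/s): [136.94, 136.94, 172.46, 180, 180, 180].

## Interface

Orientations are given as a 3x3 rotation matrix whose columns are the frame's x, y, z axes.
In Python, from plant import bot gives the robot as it stands.
- The arm moves only by the tool apply_moves, never from a script. Its argument "motion" is a list of rows, each an object with "xyz": the shift along the tool's x, y, z in m, a list of three; "turn": the turn, a rotation vector about the tool's x, y, z in degrees, a list of three. In form: [{"xyz": [x, y, z], "turn": [wx, wy, wz]}, ...]. A call has 1 to 10 rows; each row is the pose to reach, as a shift and turn from the pose commanded when the call began, along the tool's axes at that moment; what a row does not reach only later rows make up. A row lasts 1/10 s, in which the tool goes at most 50 mm and 8.59 degrees, less where a joint would pass 70% of its speed; a pose out of reach is approached as far as the arm can. A call with a gripper value outside its range is refused whole. "hand" is the opening, from 0 (shut) to 1 (fully open), set as the call begins (left out, the last holds). The fingers move at their own pace and stop on an object; the grip force is fixed at half the most. Time passes only in rows, so rows that repeat a pose let the fingers close. It gives the time, the measured TCP pose, the force, the opening and the grip force at its end, in the units of the state.
- bot.state(): the state, without advancing time (a new reading comes with each control period).
- bot.grab_frame(name): name is "scene" or "side" or "wrist"; returns (picture, depth): 480x640x3 uint8, blue, green, red; 480x640 float32, mm along the optical axis (not along the pixel's ray), 0 where there is no reading.
- bot.calibration(name): a dict with "mtx" (3x3 intrinsics, pixels), "R" (3x3) and "t" (3): a world point X has camera coordinates R X + t; the wrist camera has in their place "T_tool_cam" (4x4, takes a point from camera to tool coordinates, whose origin is the TCP and whose axes are the flange's). Camera axes: x right, y down, z forward; pixel columns grow to the right and rows downward; lengths in mm; the calibration is good to about 2 mm. A picture is of the moment at which its call begins: read the wrist's pose just before it. calibration takes no time and is no camera call.
- bot.job_done(): hands the job in; it is judged then, once.
The state is a dict: "time": time; "joint_pos": joint angles; "joint_vel": joint speeds; "joint_efforts": joint torques, N m; "tcp_pos": TCP position; "tool_rot": TCP orientation; "wrist_force": force on the tool from outside, world axes, zero at the start; "wrist_torque": the same for the moment, N m; "width": finger opening in mm; "grip_force": force on a finger pad.
Only numpy, scipy, OpenCV 4.12 (cv2) and the standard library are available. Lean on these libraries where they do the work, as an engineer would, in place of code of your own. Each camera call takes 0.05 s, during which the arm holds its last target. There are 200 camera calls.

## Working session

There is one attempt and no reset: what is moved stays moved. The work goes in short steps, Python scripts to look and compute and a tool call to move; the robot and the scene stay as the last step left them, time stands still between calls to the robot, and variables do not carry over. Pictures are saved under pics/ and viewed, at most 14 in all, crops included, and the job is handed in when it is done.

Besides the shell and the picture viewer there is one more tool, called after ">>>" by a JSON object that holds its "fn" and its "kwargs", one argument or row to a line. apply_moves: Moves the arm, as the interface text tells. Its arguments: {"type":"object","properties":{"motion":{"type":"array","items":{"type":"object","properties":{"xyz":{"type":"array","items":{"type":"number"}},"turn":{"type":"array","items":{"type":"number"}}}}},"hand":{"type":"number"}},"required":["motion"]}

```bash
ls; mkdir -p pics
cat > h.py <<'E'
import numpy as np, cv2
from plant import bot
def save(n,im): cv2.imwrite('pics/'+n+'.png',im)
E
python3 - <<'E'
from h import *
s=bot.state();print(s['time'],s['tcp_pos'],s['tool_rot'],bot.grasp_offset)
for n in ('scene','side','wrist'):
    im,d=bot.grab_frame(n);save(n+'0',im);np.savez('pics/'+n+'0.npz',im=im,d=d)
    c=bot.calibration(n);print(n,{k:np.round(np.array(v),3).tolist() for k,v in c.items()})
    print((d>0).mean())
E
```

```text
pics
0.0 [277.38976564 614.82535439 230.36789101] [[ 9.11485323e-01 -4.11332226e-01 -5.53650519e-04]
 [-4.11332573e-01 -9.11483962e-01 -1.58148723e-03]
 [ 1.45873094e-04  1.66923689e-03 -9.99998596e-01]] 18.700000000000003
scene {'mtx': [[482.143, 0.0, 325.382], [0.0, 482.143, 238.719], [0.0, 0.0, 1.0]], 'R': [[0.676, -0.736, 0.009], [-0.333, -0.316, -0.888], [0.657, 0.598, -0.46]], 't': [-342.675, 209.94, 762.766]}
0.995859375
side {'mtx': [[436.823, 0.0, 322.095], [0.0, 436.823, 233.63], [0.0, 0.0, 1.0]], 'R': [[-0.866, -0.5, 0.019], [-0.211, 0.33, -0.92], [0.454, -0.801, -0.392]], 't': [473.438, 127.244, 976.6]}
0.996064453125
wrist {'mtx': [[410.399, 0.0, 318.902], [0.0, 410.399, 241.863], [0.0, 0.0, 1.0]], 'T_tool_cam': [[-0.0, -0.964, -0.267, 67.706], [1.0, -0.0, 0.0, -0.113], [-0.0, -0.267, 0.964, -142.652], [0.0, 0.0, 0.0, 1.0]]}
0.99615234375
```

View pics/scene0.png

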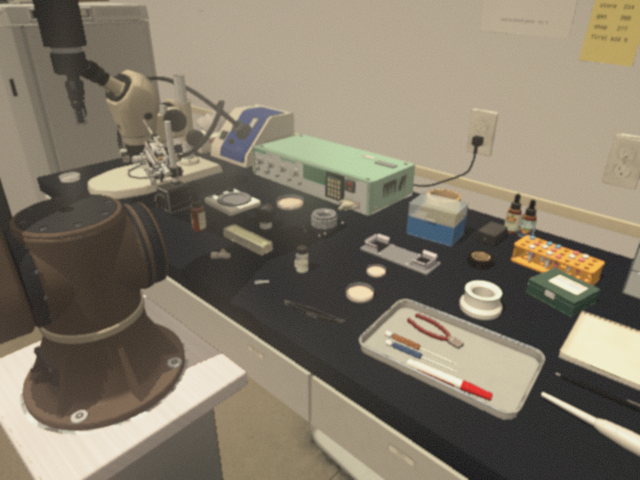

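View pics/side0.png

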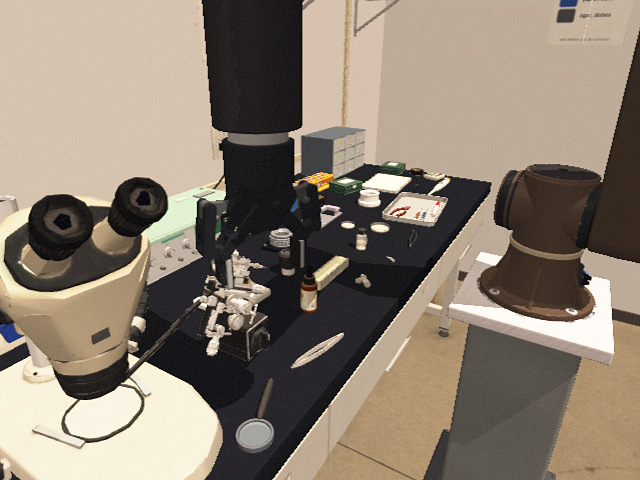

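Scene view: the dropper bottle is at (198,217), with a look-alike pair at (515,215). The cream box is at (248,238), and the black eyepiece or similar item at (266,216). The vial is at (302,260), the chiller at (323,218) and the warmer at (232,202). The cradle is at (400,252) and the stand at (481,300). There are four dish candidates: (290,202), (376,271), (360,293) and (69,177). The side view shows the same items, with the bottle at (309,292), the eyepiece at (288,262) and the vial at (361,238).

```bash
cat >> h.py <<'E'
def pts(n,u,v,d,tcp=None,R=None):
    c=bot.calibration(n);K=np.array(c['mtx']);u=np.asarray(u,float);v=np.asarray(v,float);d=np.asarray(d,float)
    p=np.stack([(u-K[0,2])/K[0,0]*d,(v-K[1,2])/K[1,1]*d,d],-1)
    if n=='wrist':
        T=np.array(c['T_tool_cam']);p=p@T[:3,:3].T+T[:3,3];return p@np.array(R).T+np.array(tcp)
    return (p-np.array(c['t']))@np.array(c['R'])
def cloud(n,d,tcp=None,R=None):
    v,u=np.mgrid[:480,:640];return pts(n,u,v,d,tcp,R)
E
python3 - <<'E'
from h import *
z=np.load('pics/scene0.npz');P=cloud('scene',z['d'])
for n,u,v in [('bottle',198,217),('box',248,238),('eyep',266,216),('vial',302,260),('chill',323,218),('warm',232,202),('dA',290,202),('dB',376,271),('dC',360,293),('dD',69,177),('crad',400,252),('stand',481,300)]:
    print(n,P[v,u].round())
# ortho top-down, 1.5mm/px, highest point
im=z['im'];X=P.reshape(-1,3);C=im.reshape(-1,3)
m=(z['d'].ravel()>0)&(X[:,2]<150)&(X[:,2]>-20)&(X[:,0]>150)&(X[:,0]<950)&(X[:,1]>-500)&(X[:,1]<700)
X=X[m];C=C[m];o=np.argsort(X[:,2]);X=X[o];C=C[o]
T=np.zeros((540,800,3),np.uint8)
r=((950-X[:,0])/1.5).astype(int).clip(0,539);c=((700-X[:,1])/1.5).astype(int).clip(0,799);
for a in(0,1):
  for b in(0,1):T[(r+a).clip(0,539),(c+b).clip(0,799)]=np.minimum(255,C*1.0+30)
# colour pale dish contours in image
hsv=cv2.cvtColor(im,cv2.COLOR_BGR2HSV)
cv2.imwrite('pics/top.png',T)
E
```

```text
bottle [383. 310.  42.]
box [419. 165.  22.]
eyep [505. 199.  39.]
vial [420. -12.  32.]
chill [590.  85.  42.]
warm [525. 363.  23.]
dA [657. 273.   9.]
dB [ 530. -126.    5.]
dC [ 439. -155.    6.]
dD [309. 899.  16.]
crad [ 630. -118.    8.]
stand [ 534. -360.   38.]
```

View pics/top.png

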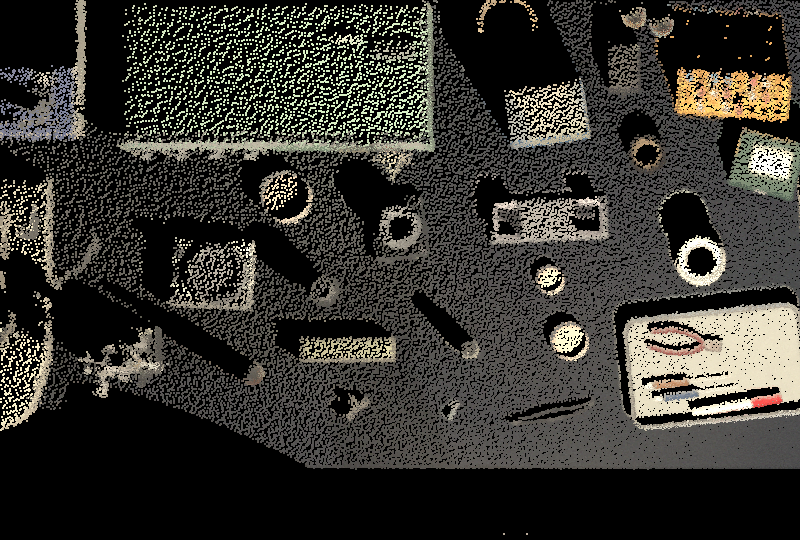

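View pics/wrist0.png

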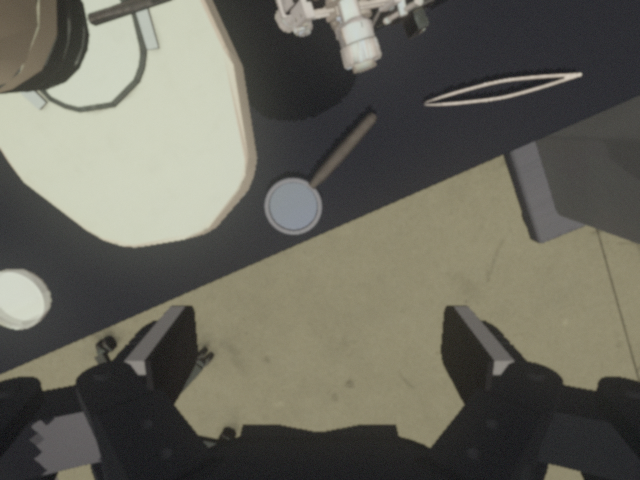

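Top view, 1.5 mm/px: dish C at column/row (569,338) looks about 55–60 mm wide. A at (285,195) is larger and B at (549,277) is smaller, so C is the likely target; I'll confirm it in a close view. Next I raise the wrist camera over the bench.

```bash
cat >> h.py <<'E'
from scipy.spatial.transform import Rotation as Ro
def go(x,y,z,yaw,base=None):
    """row (shift m, turn deg) from present pose to TCP x,y,z mm with tool x at world angle yaw, tool down"""
    s=bot.state();R=np.array(s['tool_rot']);p=np.array(s['tcp_pos']) if base is None else base
    a=np.deg2rad(yaw);D=np.array([[np.cos(a),np.sin(a),0],[np.sin(a),-np.cos(a),0],[0,0,-1]])
    print((R.T@(np.array([x,y,z])-p)/1000).round(4).tolist(),Ro.from_matrix(R.T@D).as_rotvec(degrees=True).round(2).tolist())
E
python3 -c "
from h import *
go(530,230,300,0)"
```

```text
[0.3885, 0.2471, -0.069] [0.07, 0.01, -24.29]
```

>>> {"fn": "apply_moves", "kwargs": {
  "motion": [
    {"xyz": [0, 0, -0.069], "turn": [0, 0, 0]},
    {"xyz": [0.3885, 0.2471, -0.069], "turn": [0.07, 0.01, -24.29]},
    {"xyz": [0.3885, 0.2471, -0.069], "turn": [0.07, 0.01, -24.29]},
    {"xyz": [0.3885, 0.2471, -0.069], "turn": [0.07, 0.01, -24.29]},
    {"xyz": [0.3885, 0.2471, -0.069], "turn": [0.07, 0.01, -24.29]},
    {"xyz": [0.3885, 0.2471, -0.069], "turn": [0.07, 0.01, -24.29]},
    {"xyz": [0.3885, 0.2471, -0.069], "turn": [0.07, 0.01, -24.29]},
    {"xyz": [0.3885, 0.2471, -0.069], "turn": [0.07, 0.01, -24.29]},
    {"xyz": [0.3885, 0.2471, -0.069], "turn": [0.07, 0.01, -24.29]},
    {"xyz": [0.3885, 0.2471, -0.069], "turn": [0.07, 0.01, -24.29]}
  ]
}}

```text
time: 1.15
tcp_pos: [524.8, 237.4, 300.0]
tool_rot: [[1.0, 0.0, 0.0], [0.0, -1.0, 0.001], [0.0, -0.001, -1.0]]
wrist_force: [1.0, 1.6, -0.7]
width: 85.7
grip_force: 0.0
```

>>> {"fn": "apply_moves", "kwargs": {
  "motion": [
    {"xyz": [0.06, 0.035, 0], "turn": [0, 0, 0]},
    {"xyz": [0.06, 0.035, 0], "turn": [0, 0, 0]},
    {"xyz": [0.06, 0.035, 0], "turn": [0, 0, 0]},
    {"xyz": [0.06, 0.035, 0], "turn": [0, 0, 0]}
  ]
}}

```text
time: 1.55
tcp_pos: [584.2, 203.8, 299.1]
tool_rot: [[1.0, -0.001, -0.001], [-0.001, -1.0, 0.001], [-0.001, -0.001, -1.0]]
wrist_force: [-0.7, -0.7, -0.3]
width: 85.4
grip_force: 0.0
```

Run:
```python
from h import *
s=bot.state();im,d=bot.grab_frame('wrist');save('w1',im);np.savez('pics/w1.npz',im=im,d=d,p=s['tcp_pos'],R=s['tool_rot'])
print(s['time'],s['tcp_pos'],s['joint_pos'],s['joint_vel']);print(np.round(s['tool_rot'],4))
go(530,-230,300,0)
```

```text
1.55 [584.19389528 203.77832845 299.10861049] [ 3.72559029e+01  1.33132363e+01 -6.22478850e-01 -5.34801290e-02
 -7.60795042e+01  5.26857447e+01] [ 1.5270245  -1.04180914 -0.460446   -0.04334055 -0.0083045  -0.19131116]
[[ 1.0e+00 -1.2e-03 -8.0e-04]
 [-1.2e-03 -1.0e+00  6.0e-04]
 [-8.0e-04 -6.0e-04 -1.0e+00]]
[-0.0538, 0.4343, -0.0009] [-0.05, 0.02, -0.01]
```

View pics/w1.png

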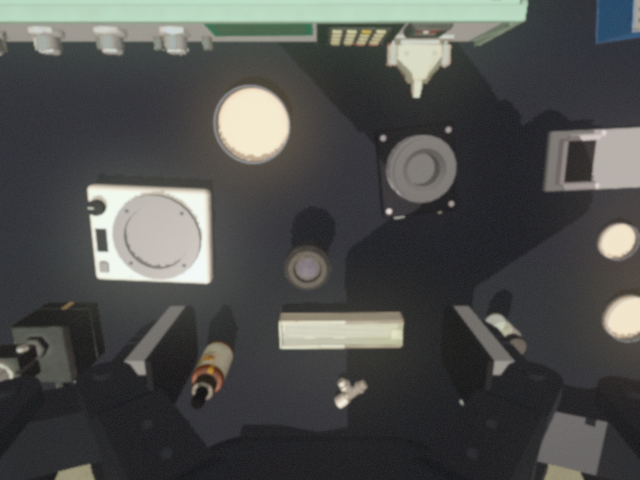

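Wrist view 1: the warmer is at (150,235) with its recess at (157,235). The chiller well is at (421,168), eyepiece (307,267), box (341,330) and bottle (212,370). The cradle starts at (550,160). The large dish A is at (252,124), with two more dishes at the right edge. Next I move to y −190.

>>> {"fn": "apply_moves", "kwargs": {
  "motion": [
    {"xyz": [-0.03, 0.394, 0], "turn": [0, 0, 0]},
    {"xyz": [-0.03, 0.394, 0], "turn": [0, 0, 0]},
    {"xyz": [-0.03, 0.394, 0], "turn": [0, 0, 0]},
    {"xyz": [-0.03, 0.394, 0], "turn": [0, 0, 0]},
    {"xyz": [-0.03, 0.394, 0], "turn": [0, 0, 0]},
    {"xyz": [-0.03, 0.394, 0], "turn": [0, 0, 0]},
    {"xyz": [-0.03, 0.394, 0], "turn": [0, 0, 0]},
    {"xyz": [-0.03, 0.394, 0], "turn": [0, 0, 0]},
    {"xyz": [-0.03, 0.394, 0], "turn": [0, 0, 0]},
    {"xyz": [-0.03, 0.394, 0], "turn": [0, 0, 0]}
  ]
}}

```text
time: 2.6
tcp_pos: [553.8, -189.8, 299.5]
tool_rot: [[1.0, -0.001, 0.001], [-0.001, -1.0, 0.001], [0.001, -0.001, -1.0]]
wrist_force: [0.1, 0.2, 0.7]
width: 85.2
grip_force: 0.0
```

Run:
```python
from h import *
s=bot.state();im,d=bot.grab_frame('wrist');save('w2',im);np.savez('pics/w2.npz',im=im,d=d,p=s['tcp_pos'],R=s['tool_rot'])
print(s['time'],s['tcp_pos'],s['joint_vel'])
```

```text
2.6 [ 553.80815095 -189.76442703  299.48279786] [ 1.99129544 -0.20332478 -0.03973551 -0.22618683 -0.0076315  -0.27176914]
```

View pics/w2.png

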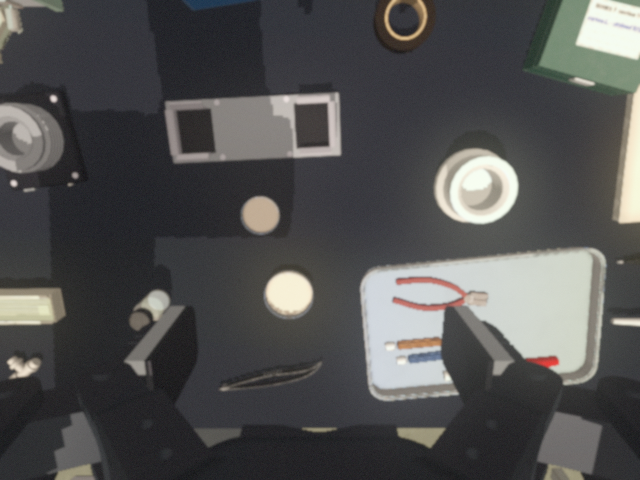

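Wrist view 2: the cradle is at (253,130) and the stand well at (480,187). Dish C is at (289,293), the small dish B at (260,215) and the vial at (150,308). Next I measure everything from the depth rays.

Run:
```python
from h import *
W={}
for k in('w1','w2'):
    z=np.load(f'pics/{k}.npz');W[k]=(cloud('wrist',z['d'],z['p'],z['R']),z['im'],z['d'])
    P=W[k][0];t=P[(abs(P[...,2])<8)];print(k,'table z',np.median(t[:,2]))
def circ(k,name,x,y,r,lo,hi):
    P=W[k][0].reshape(-1,3);m=(np.hypot(P[:,0]-x,P[:,1]-y)<r)&(P[:,2]>lo)&(P[:,2]<hi);q=P[m]
    if len(q)<8: print(k,name,'few');return
    c,R=cv2.minEnclosingCircle(q[:,:2].astype(np.float32));rr=cv2.minAreaRect(q[:,:2].astype(np.float32))
    print(k,name,len(q),'circ',np.round(c,1),'D',round(2*R,1),'zmax',np.percentile(q[:,2],97).round(1),'rect',np.round(rr[0],1),np.round(rr[1],1),round(rr[2],1))
circ('w1','bottleTop',383,310,40,40,65);circ('w1','bottle bulb',383,310,40,75,115)
circ('w1','box',415,165,90,15,30)
circ('w1','eyep',505,199,40,45,70)
circ('w1','chillertop',590,85,50,36,50);circ('w2','chillertop',590,85,50,36,50)
circ('w1','chwell',590,85,14,0,30);
circ('w1','warmer',525,363,85,15,35)
circ('w1','dA',657,273,50,6,20);circ('w2','dB',530,-126,35,6,20);circ('w2','dC',439,-155,45,6,20)
circ('w2','vialcap',420,-12,30,48,65);circ('w1','vialcap',420,-12,30,48,65)
circ('w2','cradle all',630,-118,110,2,35);circ('w2','cradletop',630,-118,110,20,35)
circ('w2','stand',534,-360,55,36,55);circ('w2','stwell',534,-360,18,0,22)
```

```text
w1 table z 0.023110958563108852
w2 table z 0.12918394136710276
w1 bottleTop 603 circ [393.1 323.9] D 33.7 zmax 63.7 rect [395.8 322.7] [33.1 27.1] 66.6
w1 bottle bulb 448 circ [392.8 324.1] D 22.7 zmax 100.3 rect [393.9 323.6] [21.6 19.2] 62.3
w1 box 3648 circ [406.9 179.3] D 157.7 zmax 22.9 rect [386.6 179.2] [117.  139.8] 0.4
w1 eyep 1578 circ [516.6 215.9] D 48.6 zmax 56.0 rect [515.5 214.1] [42.9 48. ] 51.6
w1 chillertop 1801 circ [613.2 103.3] D 63.4 zmax 43.4 rect [610.7  99.4] [52.6 59.4] 55.1
w2 chillertop 1465 circ [611.7  99.7] D 60.2 zmax 43.1 rect [610.6  94.1] [44.3 58.5] 75.9
w1 chwell 79 circ [590.   85.1] D 27.9 zmax 28.2 rect [587.8  87.1] [27.7 17.9] 49.6
w1 warmer 10429 circ [541.1 381.2] D 153.7 zmax 27.0 rect [541.7 383.6] [124.9 104.2] 87.0
w1 dA 3107 circ [655.2 271.4] D 75.6 zmax 17.6 rect [655.3 271.4] [74.  75.4] 0.5
w2 dB 137 circ [ 531.4 -125.6] D 41.2 zmax 10.6 rect [ 531.6 -125.6] [39.9 40.2] 87.5
w2 dC 405 circ [ 439.9 -154.4] D 55.5 zmax 13.6 rect [ 440.2 -154.4] [54.8 54.4] 0.9
w2 vialcap 346 circ [430.3  -2.8] D 22.7 zmax 56.6 rect [431.9  -2.2] [18.3 21.7] 32.5
w1 vialcap 214 circ [431.8  -3.4] D 21.9 zmax 56.6 rect [434.3  -5.5] [21.6 12.1] 48.2
w2 cradle all 11962 circ [ 629.9 -117.6] D 219.9 zmax 23.0 rect [ 629.7 -118.2] [219.2 204.3] 11.6
w2 cradletop 1257 circ [ 647.9 -121.5] D 189.3 zmax 24.6 rect [ 665.2 -120.4] [142.4 165.8] 2.7
w2 stand 1784 circ [ 563.5 -349.9] D 66.1 zmax 43.3 rect [ 559.5 -351.9] [56.  65.8] 24.2
w2 stwell 223 circ [ 534. -360.] D 35.9 zmax 20.5 rect [ 533.2 -356.4] [35.2 27.4] 13.7
```

Run:
```python
from h import *
W={}
for k in('w1','w2'):
    z=np.load(f'pics/{k}.npz');W[k]=(cloud('wrist',z['d'],z['p'],z['R']),z['im'],z['d'])
def circ(k,name,x,y,r,lo,hi,ry=None,r0=0):
    P=W[k][0].reshape(-1,3);dx=P[:,0]-x;dy=P[:,1]-y
    m=((np.hypot(dx,dy)<r)&(np.hypot(dx,dy)>=r0) if ry is None else (abs(dx)<r)&(abs(dy)<ry))&(P[:,2]>lo)&(P[:,2]<hi);q=P[m]
    if len(q)<8: print(k,name,'few');return
    c,R=cv2.minEnclosingCircle(q[:,:2].astype(np.float32));rr=cv2.minAreaRect(q[:,:2].astype(np.float32))
    print(k,name,len(q),'circ',np.round(c,1),'D',round(2*R,1),'rect',np.round(rr[0],1),np.round(rr[1],1),round(rr[2],1))
circ('w1','box',417,179,28,18,26,85)
circ('w1','chillertop',613,102,45,38.5,47);circ('w2','chillertop',613,102,45,38.5,47)
circ('w1','well in',613,102,19,0,36);circ('w2','well in',613,102,19,0,36)
circ('w1','recess',541,381,40,19,24.2);circ('w1','plateHousing',541,381,70,18,30,75)
circ('w2','cradle',645,-120,45,2.5,30,100);circ('w2','cradletop',645,-120,45,19,30,100)
circ('w2','stand',563,-350,45,38.5,47);circ('w2','well in',563,-350,24,0,36)
# box orientation contours
```

```text
w1 box 3471 circ [427.6 179.5] D 142.5 rect [427.3 179.5] [ 35.  139.7] 0.1
w1 chillertop 2034 circ [613.1 102.4] D 60.3 rect [613.1 102.9] [59.4 58.9] 9.2
w2 chillertop 1404 circ [612.8 101.4] D 60.6 rect [610.9  93.1] [42.7 59.2] 77.1
w1 well in 841 circ [613.1 101.6] D 32.5 rect [611.7 100.2] [28.3 31.4] 59.1
w2 well in 854 circ [613.1 106.1] D 32.7 rect [614. 109.] [21.3 30.2] 68.4
w1 recess 3004 circ [541.6 381. ] D 78.7 rect [541.4 379.9] [74.3 71.5] 7.4
w1 plateHousing 10482 circ [541.9 384.5] D 155.9 rect [542.1 384.1] [124.1 102.2] 87.3
w2 cradle 9272 circ [ 641.  -119.1] D 201.7 rect [ 641.6 -119.1] [ 82.9 184.5] 0.2
w2 cradletop 1116 circ [ 623.2 -122.7] D 169.9 rect [ 623.6 -122.4] [ 52.8 165.8] 2.5
w2 stand 1992 circ [ 563.6 -349.8] D 66.3 rect [ 563.4 -349.7] [65.2 65. ] 41.5
w2 well in 1321 circ [ 562.9 -351. ] D 41.3 rect [ 560.9 -354.3] [32.3 40.2] 54.1
```

Run:
```python
from h import *
z=np.load('pics/w1.npz');P=cloud('wrist',z['d'],z['p'],z['R']);im=z['im']
g=cv2.GaussianBlur(cv2.cvtColor(im,cv2.COLOR_BGR2GRAY),(3,3),0)
c=bot.calibration('wrist')
def onplane(u,v,h):
    a=pts('wrist',[u],[v],[1.],z['p'],z['R'])[0];b=pts('wrist',[u],[v],[1000.],z['p'],z['R'])[0]
    return a+(b-a)*(h-a[2])/(b[2]-a[2])
h=cv2.HoughCircles(g[180:290,85:220],cv2.HOUGH_GRADIENT,1,3,param1=60,param2=18,minRadius=28,maxRadius=55)
for q in h[0][:6]: 
    o=onplane(q[0]+85,q[1]+180,26);e=onplane(q[0]+85+q[2],q[1]+180,26);print('warm',q,o.round(1),(2*np.linalg.norm(e-o)).round(1))
X=P.reshape(-1,3);m=(np.hypot(X[:,0]-541,X[:,1]-381)<31);q=X[m];print('recess z',np.percentile(q[:,2],[5,25,50,75,95]).round(1))
# low pixels
m=(abs(X[:,0]-541)<45)&(abs(X[:,1]-381)<45)&(X[:,2]<24)&(X[:,2]>18);print(np.round(X[m,:2].min(0)),np.round(X[m,:2].max(0)),np.median(X[m,:2],0))
h=cv2.HoughCircles(g[130:215,375:470],cv2.HOUGH_GRADIENT,1,3,param1=60,param2=15,minRadius=14,maxRadius=40)
for q in h[0][:6]: o=onplane(q[0]+375,q[1]+130,42);e=onplane(q[0]+375+q[2],q[1]+130,42);print('chill',q,o.round(1),(2*np.linalg.norm(e-o)).round(1))
z=np.load('pics/w2.npz');P=cloud('wrist',z['d'],z['p'],z['R']);X=P.reshape(-1,3)
for lo,hi in((3,8.0),(3,30),(19,30)):
    m=(abs(X[:,0]-623)<45)&(abs(X[:,1]+121)<100)&(X[:,2]>lo)&(X[:,2]<hi);print('cradle',lo,hi,cv2.minAreaRect(X[m,:2].astype(np.float32)))
m=(abs(X[:,0]-623)<18)&(abs(X[:,1]+121)<40);print('mid plate z',np.median(X[m,2]))
```

```text
warm [66.5 52.5 39.9] [546.8 378.8  26. ] 83.4
warm [73.5 51.5 46.6] [547.9 371.4  26. ] 97.3
warm [66.5 63.5 47.4] [534.9 380.1  26. ] 99.8
warm [69.5 58.5 45.4] [540.3 376.4  26. ] 95.3
warm [69.5 55.5 43.3] [543.5 376.   26. ] 90.7
warm [77.5 57.5 40. ] [541.4 367.8  26. ] 83.9
recess z [20.6 21.4 22.  22.6 25. ]
[496. 336.] [586. 426.] [542.97222768 380.2974255 ]
chill [47.5 37.5 33.8] [615.  104.1  42. ] 65.1
chill [43.5 37.5 15.6] [615.  107.9  42. ] 30.0
chill [51.5 41.5 23.9] [611.2 100.   42. ] 46.1
chill [54.5 45.5 23.6] [607.4  96.8  42. ] 45.7
chill [50.5 37.5 19.3] [615.  101.2  42. ] 37.1
chill [39.5 40.5 28.8] [612.2 111.6  42. ] 55.5
cradle 3 8.0 ((621.9339599609375, -122.75040435791016), (62.09592056274414, 175.60226440429688), 2.726015090942383)
cradle 3 30 ((621.9339599609375, -122.75040435791016), (62.09592056274414, 175.60226440429688), 2.726015090942383)
cradle 19 30 ((621.8851318359375, -122.4950942993164), (55.78168869018555, 165.8229522705078), 2.7086973190307617)
mid plate z 5.924033431061872
```

Dish sizes: C at (440,−154) measures 55.5 mm, so it is the target. A is 75 mm and B is 41 mm. Holder positions: chiller (613,102), stand (563.5,−350) and cradle (622,−123) with yaw 2.7°. First pick is the vial at (431,−3).

```bash
python3 -c "
from h import *
go(431,-3,110,0)
go(431,-3,26,0)"
```

```text
[-0.1231, -0.1858, 0.1897] [-0.08, -0.04, 0.02]
[-0.1232, -0.1857, 0.2737] [-0.08, -0.04, 0.02]
```

>>> {"fn": "apply_moves", "kwargs": {
  "motion": [
    {"xyz": [-0.1231, -0.1858, 0.1897], "turn": [-0.08, -0.04, 0]},
    {"xyz": [-0.1231, -0.1858, 0.1897], "turn": [-0.08, -0.04, 0]},
    {"xyz": [-0.1231, -0.1858, 0.1897], "turn": [-0.08, -0.04, 0]},
    {"xyz": [-0.1231, -0.1858, 0.1897], "turn": [-0.08, -0.04, 0]},
    {"xyz": [-0.1231, -0.1858, 0.1897], "turn": [-0.08, -0.04, 0]},
    {"xyz": [-0.1231, -0.1858, 0.1897], "turn": [-0.08, -0.04, 0]},
    {"xyz": [-0.1231, -0.1858, 0.1897], "turn": [-0.08, -0.04, 0]},
    {"xyz": [-0.1231, -0.1858, 0.1897], "turn": [-0.08, -0.04, 0]},
    {"xyz": [-0.1231, -0.1858, 0.1897], "turn": [-0.08, -0.04, 0]},
    {"xyz": [-0.1231, -0.1858, 0.1897], "turn": [-0.08, -0.04, 0]}
  ],
  "hand": 0.7
}}

```text
time: 3.65
tcp_pos: [432.3, -3.5, 110.7]
tool_rot: [[1.0, 0.0, 0.002], [0.0, -1.0, 0.0], [0.002, -0.0, -1.0]]
wrist_force: [-0.2, 0.3, 0.1]
width: 59.9
grip_force: 0.0
```

```bash
cat >> h.py <<'E'
def look(n):
    s=bot.state();im,d=bot.grab_frame('wrist');save(n,im);return im,d,cloud('wrist',d,s['tcp_pos'],s['tool_rot']),s
E
python3 - <<'E'
from h import *
im,d,P,s=look('v1');X=P.reshape(-1,3)
m=(np.hypot(X[:,0]-431,X[:,1]+3)<25)&(X[:,2]>50)&(X[:,2]<60);print(m.sum(),cv2.minEnclosingCircle(X[m,:2].astype(np.float32)),np.percentile(X[m,2],95))
# finger tips in tool frame
T=np.array(bot.calibration('wrist')['T_tool_cam']);R=np.array(s['tool_rot']);L=(X-s['tcp_pos'])@R
for sg in(1,-1):
    m=(abs(L[:,0])<14)&(L[:,1]*sg>15)&(L[:,1]*sg<75)&(L[:,2]>-40)&(L[:,2]<12);print('tip z',np.percentile(L[m,2],[50,98,100]).round(1),'y',np.percentile(L[m,1]*sg,[0,5]).round(1))
print(s['width'],s['tcp_pos']);go(431,-3,26,0)
E
```

```text
1439 ((429.8439025878906, -2.8055317401885986), 11.245687484741211) 56.40273023621184
tip z [-26.   -7.5  -4.5] y [29.3 29.6]
tip z [-26.1  -7.4  -4.7] y [29.5 29.8]
59.86432882137015 [432.26967024  -3.50471599 110.74333794]
[-0.0012, -0.0007, 0.0846] [-0.02, -0.07, -0.03]
```

>>> {"fn": "apply_moves", "kwargs": {
  "motion": [
    {"xyz": [-0.002, -0.0006, 0.045], "turn": [0, 0, 0]},
    {"xyz": [-0.002, -0.0006, 0.0846], "turn": [0, 0, 0]},
    {"xyz": [-0.002, -0.0006, 0.0846], "turn": [0, 0, 0]},
    {"xyz": [-0.002, -0.0006, 0.0846], "turn": [0, 0, 0]}
  ]
}}

```text
time: 4.1
tcp_pos: [429.4, -3.7, 25.6]
tool_rot: [[1.0, -0.0, -0.002], [-0.0, -1.0, -0.001], [-0.002, 0.001, -1.0]]
wrist_force: [-0.6, -0.3, 0.6]
width: 59.7
grip_force: 0.0
```

>>> {"fn": "apply_moves", "kwargs": {
  "motion": [
    {"xyz": [0, 0, 0], "turn": [0, 0, 0]},
    {"xyz": [0, 0, 0], "turn": [0, 0, 0]},
    {"xyz": [0, 0, 0], "turn": [0, 0, 0]},
    {"xyz": [0, 0, 0], "turn": [0, 0, 0]},
    {"xyz": [0, 0, 0], "turn": [0, 0, 0]},
    {"xyz": [0, 0, 0], "turn": [0, 0, 0]}
  ],
  "hand": 0
}}

```text
time: 4.7
tcp_pos: [430.6, -2.7, 27.2]
tool_rot: [[1.0, 0.001, 0.003], [0.001, -1.0, 0.001], [0.003, -0.001, -1.0]]
wrist_force: [-1.7, -0.8, 10.0]
width: 23.9
grip_force: 58.3
```

>>> {"fn": "apply_moves", "kwargs": {
  "motion": [
    {"xyz": [0, 0, -0.04], "turn": [0, 0, 0]},
    {"xyz": [0, 0, -0.08], "turn": [0, 0, 0]},
    {"xyz": [0, 0, -0.08], "turn": [0, 0, 0]},
    {"xyz": [0.045, -0.025, -0.085], "turn": [0, 0, 0]},
    {"xyz": [0.09, -0.052, -0.085], "turn": [0, 0, 0]},
    {"xyz": [0.13, -0.078, -0.085], "turn": [0, 0, 0]},
    {"xyz": [0.16, -0.095, -0.085], "turn": [0, 0, 0]},
    {"xyz": [0.183, -0.105, -0.085], "turn": [0, 0, 0]},
    {"xyz": [0.183, -0.105, -0.085], "turn": [0, 0, 0]},
    {"xyz": [0.183, -0.105, -0.085], "turn": [0, 0, 0]}
  ]
}}

```text
time: 5.7
tcp_pos: [612.0, 102.0, 110.2]
tool_rot: [[1.0, 0.0, -0.001], [0.0, -1.0, -0.0], [-0.001, 0.0, -1.0]]
wrist_force: [-0.7, -0.1, -0.7]
width: 23.5
grip_force: 59.5
```

Run:
```python
from h import *
im,d,P,s=look('v2')
print(s['width'],s['grip_force'],s['tcp_pos']);R=np.array(s['tool_rot'])
L=(P.reshape(-1,3)-s['tcp_pos'])@R
m=(abs(L[:,0])<30)&(abs(L[:,1])<11)&(L[:,2]>-45)&(L[:,2]<40)
q=L[m];print(m.sum(),'cap top z',np.percentile(q[:,2],[1,5,50]).round(1))
t=q[q[:,2]<np.percentile(q[:,2],5)+3];print(cv2.minEnclosingCircle(t[:,:2].astype(np.float32)))
im2,d2=bot.grab_frame('side');im3,_=bot.grab_frame('scene')
c=bot.calibration('side');p=np.array(c['mtx'])@(np.array(c['R'])@s['tcp_pos']+c['t']);u,v=(p[:2]/p[2]).astype(int);print(u,v)
A=cv2.resize(im2[max(v-60,0):v+60,u-70:u+70],None,fx=2.8,fy=2.8)
c=bot.calibration('scene');p=np.array(c['mtx'])@(np.array(c['R'])@s['tcp_pos']+c['t']);u,v=(p[:2]/p[2]).astype(int)
B=cv2.resize(im3[max(v-60,0):v+60,u-70:u+70],None,fx=2.8,fy=2.8)
save('v2b',np.hstack([A,B]))
```

```text
23.49554700952579 59.538995758630335 [611.95503416 101.96632909 110.24245894]
7018 cap top z [-29.3 -28.8 -25.5]
((-0.5898270606994629, 0.11028512567281723), 11.524112701416016)
281 206
```

View pics/v2b.png

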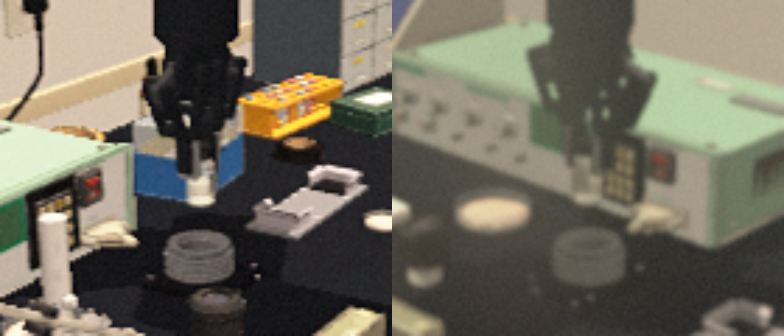

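The crop shows the vial held upright above the chiller in both views: vial column 202 against well 200, and 585 against 588. I lower it now.

>>> {"fn": "apply_moves", "kwargs": {
  "motion": [
    {"xyz": [0.0013, 0, 0.03], "turn": [0, 0, 0]},
    {"xyz": [0.0013, 0, 0.045], "turn": [0, 0, 0]},
    {"xyz": [0.0013, 0, 0.053], "turn": [0, 0, 0]},
    {"xyz": [0.0013, 0, 0.06], "turn": [0, 0, 0]},
    {"xyz": [0.0013, 0, 0.064], "turn": [0, 0, 0]},
    {"xyz": [0.0013, 0, 0.064], "turn": [0, 0, 0]},
    {"xyz": [0.0013, 0, 0.064], "turn": [0, 0, 0]}
  ]
}}

```text
time: 6.55
tcp_pos: [613.8, 102.0, 46.8]
tool_rot: [[1.0, 0.0, 0.001], [0.0, -1.0, 0.0], [0.001, -0.0, -1.0]]
wrist_force: [-0.5, -0.0, -0.6]
width: 23.9
grip_force: 59.5
```

Within about 1.5 mm of the floor with no contact. Release at a modest opening, then retreat upward.

>>> {"fn": "apply_moves", "kwargs": {
  "motion": [
    {"xyz": [0, 0, 0.001], "turn": [0, 0, 0]},
    {"xyz": [0, 0, 0.001], "turn": [0, 0, 0]},
    {"xyz": [0, 0, 0.001], "turn": [0, 0, 0]},
    {"xyz": [0, 0, -0.02], "turn": [0, 0, 0]},
    {"xyz": [0, 0, -0.065], "turn": [0, 0, 0]},
    {"xyz": [0, 0, -0.11], "turn": [0, 0, 0]},
    {"xyz": [0, 0, -0.11], "turn": [0, 0, 0]}
  ],
  "hand": 0.7
}}

```text
time: 7.25
tcp_pos: [617.2, 103.0, 163.4]
tool_rot: [[1.0, 0.001, 0.011], [0.001, -1.0, 0.003], [0.011, -0.003, -1.0]]
wrist_force: [1.4, 0.1, 1.0]
width: 59.8
grip_force: 0.0
```

Run:
```python
from h import *
im,d,P,s=look('v3');X=P.reshape(-1,3);print(s['tcp_pos'],s['time'],s['width'])
m=(np.hypot(X[:,0]-613,X[:,1]-102)<30)&(X[:,2]>60)&(X[:,2]<90);print(cv2.minEnclosingCircle(X[m,:2].astype(np.float32)),np.percentile(X[m,2],[5,50,95]))
go(393,324,190,0);go(393,324,36,0)
z=np.load('pics/w1.npz');Q=cloud('wrist',z['d'],z['p'],z['R']).reshape(-1,3)
for lo,hi in((70,85),(88,110)):
    m=(np.hypot(Q[:,0]-393,Q[:,1]-324)<30)&(Q[:,2]>lo)&(Q[:,2]<hi);print(cv2.minEnclosingCircle(Q[m,:2].astype(np.float32)))
```

```text
[617.24391519 103.02155422 163.44906623] 7.25 59.75916861181089
((613.1932983398438, 101.89675903320312), 11.279881477355957) [66.43353504 73.27053414 74.44917575]
[-0.2222, -0.2215, -0.0307] [-0.15, -0.37, 0.03]
[-0.2232, -0.2211, 0.1233] [-0.15, -0.37, 0.03]
((392.7946472167969, 324.28515625), 11.655881881713867)
((393.0890808105469, 324.14971923828125), 6.782992362976074)
```

>>> {"fn": "apply_moves", "kwargs": {
  "motion": [
    {"xyz": [-0.2204, -0.222, -0.03], "turn": [0, 0, 0]},
    {"xyz": [-0.2204, -0.222, -0.03], "turn": [0, 0, 0]},
    {"xyz": [-0.2204, -0.222, -0.03], "turn": [0, 0, 0]},
    {"xyz": [-0.2204, -0.222, -0.03], "turn": [0, 0, 0]},
    {"xyz": [-0.2204, -0.222, -0.03], "turn": [0, 0, 0]},
    {"xyz": [-0.2204, -0.222, -0.03], "turn": [0, 0, 0]},
    {"xyz": [-0.2204, -0.222, -0.03], "turn": [0, 0, 0]},
    {"xyz": [-0.2204, -0.222, -0.03], "turn": [0, 0, 0]},
    {"xyz": [-0.2204, -0.222, -0.03], "turn": [0, 0, 0]},
    {"xyz": [-0.2204, -0.222, -0.03], "turn": [0, 0, 0]}
  ]
}}

```text
time: 8.3
tcp_pos: [393.5, 323.0, 185.6]
tool_rot: [[1.0, -0.001, -0.001], [-0.001, -1.0, -0.001], [-0.001, 0.001, -1.0]]
wrist_force: [-0.0, 0.4, -0.4]
width: 59.9
grip_force: 0.0
```

Run:
```python
from h import *
im,d,P,s=look('b1');Q=P.reshape(-1,3);print(s['tcp_pos'],s['time'],s['width'])
for lo,hi in((40,62),(88,110)):
    m=(np.hypot(Q[:,0]-393,Q[:,1]-324)<26)&(Q[:,2]>lo)&(Q[:,2]<hi);print(cv2.minEnclosingCircle(Q[m,:2].astype(np.float32)),np.percentile(Q[m,2],97))
go(393,324,36,0)
```

```text
[393.48466186 323.0022715  185.55633432] 8.3 59.88762359886782
((392.7973937988281, 324.7361755371094), 16.80586051940918) 61.61421969983971
((392.0443420410156, 324.5815124511719), 6.67777681350708) 101.00754399995209
[-0.0005, -0.0013, 0.1496] [0.06, 0.04, -0.08]
```

>>> {"fn": "apply_moves", "kwargs": {
  "motion": [
    {"xyz": [-0.001, -0.0015, 0.05], "turn": [0, 0, 0]},
    {"xyz": [-0.001, -0.0015, 0.095], "turn": [0, 0, 0]},
    {"xyz": [-0.001, -0.0015, 0.135], "turn": [0, 0, 0]},
    {"xyz": [-0.001, -0.0015, 0.149], "turn": [0, 0, 0]},
    {"xyz": [-0.001, -0.0015, 0.149], "turn": [0, 0, 0]},
    {"xyz": [-0.001, -0.0015, 0.149], "turn": [0, 0, 0]}
  ]
}}

```text
time: 8.95
tcp_pos: [392.8, 325.0, 37.3]
tool_rot: [[1.0, -0.001, -0.0], [-0.001, -1.0, -0.001], [-0.0, 0.001, -1.0]]
wrist_force: [-0.8, 1.3, 0.3]
width: 59.9
grip_force: 0.0
```

>>> {"fn": "apply_moves", "kwargs": {
  "motion": [
    {"xyz": [0, 0, 0], "turn": [0, 0, 0]},
    {"xyz": [0, 0, 0], "turn": [0, 0, 0]},
    {"xyz": [0, 0, 0], "turn": [0, 0, 0]},
    {"xyz": [0, 0, 0], "turn": [0, 0, 0]},
    {"xyz": [0, 0, 0], "turn": [0, 0, 0]},
    {"xyz": [0, 0, 0], "turn": [0, 0, 0]}
  ],
  "hand": 0
}}

```text
time: 9.55
tcp_pos: [392.6, 326.0, 38.6]
tool_rot: [[1.0, 0.001, 0.001], [0.001, -1.0, 0.002], [0.001, -0.002, -1.0]]
wrist_force: [0.3, -3.0, 6.6]
width: 29.8
grip_force: 59.0
```

>>> {"fn": "apply_moves", "kwargs": {
  "motion": [
    {"xyz": [0, 0, -0.03], "turn": [0, 0, 0]},
    {"xyz": [0, 0, -0.07], "turn": [0, 0, 0]},
    {"xyz": [0.003, 0.012, -0.1], "turn": [0, 0, 0]},
    {"xyz": [0.01, 0.04, -0.11], "turn": [0, 0, 0]},
    {"xyz": [0.02, 0.08, -0.11], "turn": [0, 0, 0]},
    {"xyz": [0.03, 0.12, -0.11], "turn": [0, 0, 0]},
    {"xyz": [0.04, 0.16, -0.11], "turn": [0, 0, 0]},
    {"xyz": [0.05, 0.2, -0.11], "turn": [0, 0, 0]},
    {"xyz": [0.06, 0.24, -0.11], "turn": [0, 0, 0]},
    {"xyz": [0.07, 0.28, -0.11], "turn": [0, 0, 0]}
  ]
}}

```text
time: 10.55
tcp_pos: [462.3, 44.0, 148.2]
tool_rot: [[1.0, 0.001, 0.002], [0.001, -1.0, 0.001], [0.002, -0.001, -1.0]]
wrist_force: [1.0, 1.1, -1.6]
width: 30.2
grip_force: 59.6
```

>>> {"fn": "apply_moves", "kwargs": {
  "motion": [
    {"xyz": [0.01, 0.04, 0], "turn": [0, 0, 0]},
    {"xyz": [0.02, 0.08, 0], "turn": [0, 0, 0]},
    {"xyz": [0.03, 0.12, 0], "turn": [0, 0, 0]},
    {"xyz": [0.04, 0.16, 0], "turn": [0, 0, 0]},
    {"xyz": [0.05, 0.2, 0], "turn": [0, 0, 0]},
    {"xyz": [0.06, 0.24, 0], "turn": [0, 0, 0]},
    {"xyz": [0.07, 0.28, 0], "turn": [0, 0, 0]},
    {"xyz": [0.08, 0.32, 0], "turn": [0, 0, 0]},
    {"xyz": [0.09, 0.355, 0], "turn": [0, 0, 0]},
    {"xyz": [0.1, 0.385, 0], "turn": [0, 0, 0]}
  ]
}}

```text
time: 11.55
tcp_pos: [562.3, -341.5, 147.9]
tool_rot: [[1.0, -0.001, 0.001], [-0.001, -1.0, -0.0], [0.001, 0.0, -1.0]]
wrist_force: [0.9, -0.3, -1.2]
width: 30.1
grip_force: 59.6
```

```bash
python3 -c "
from h import *
s=bot.state();print(s['time'],s['tcp_pos'],s['width']);go(563.5,-350,160,0)"
```

```text
11.55 [ 562.32233946 -341.54954469  147.91169051] 30.09720310975808
[0.0012, 0.0085, -0.0121] [0.02, -0.04, -0.04]
```

>>> {"fn": "apply_moves", "kwargs": {
  "motion": [
    {"xyz": [0.0012, 0.0085, 0], "turn": [0, 0, 0]},
    {"xyz": [0.0012, 0.0085, 0], "turn": [0, 0, 0]},
    {"xyz": [0.0012, 0.0085, 0], "turn": [0, 0, 0]}
  ]
}}

```text
time: 11.85
tcp_pos: [563.0, -347.4, 147.4]
tool_rot: [[1.0, -0.0, -0.0], [-0.0, -1.0, 0.0], [-0.0, -0.0, -1.0]]
wrist_force: [0.7, 0.4, -0.8]
width: 30.2
grip_force: 59.6
```

Run:
```python
from h import *
im,d,P,s=look('b2');R=np.array(s['tool_rot']);print(s['tcp_pos'],s['time'])
X=P.reshape(-1,3);L=(X-s['tcp_pos'])@R
m=(np.hypot(L[:,0],L[:,1])<14)&(L[:,2]<-55)&(L[:,2]>-72);print('bulb',m.sum(),np.percentile(L[m,2],[1,3,50]),cv2.minEnclosingCircle(L[m,:2].astype(np.float32)))
m=(np.hypot(X[:,0]-563,X[:,1]+350)<50)&(X[:,2]>38)&(X[:,2]<47);print('stand',m.sum(),cv2.minEnclosingCircle(X[m,:2].astype(np.float32)))
o=[]
for n in('side','scene'):
    i,_=bot.grab_frame(n);c=bot.calibration(n);p=np.array(c['mtx'])@(np.array(c['R'])@(s['tcp_pos']-np.array([0,0,40]))+c['t']);u,v=(p[:2]/p[2]).astype(int)
    o.append(cv2.resize(i[max(v-50,0):max(v-50,0)+100,max(u-60,0):max(u-60,0)+120],(390,325)))
save('b2b',np.hstack(o))
```

```text
[ 562.96159021 -347.43677509  147.44639511] 11.85
bulb 1750 [-62.68304646 -62.17089093 -58.8103635 ] ((5.309573650360107, 0.18955296277999878), 10.87073802947998)
stand 3537 ((563.5143432617188, -350.1917419433594), 32.856258392333984)
```

View pics/b2b.png

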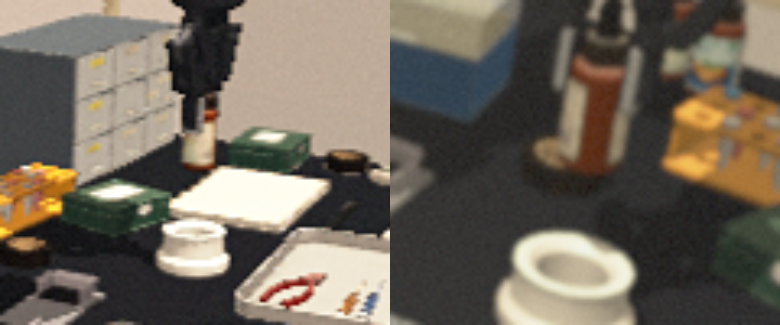

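Run:
```python
from h import *
im,d,P,s=look('b3');R=np.array(s['tool_rot']);print(s['tcp_pos'],s['time'])
L=(P.reshape(-1,3)-s['tcp_pos'])@R
for z in range(-66,34,8):
    m=(abs(L[:,1])<14)&(abs(L[:,0])<25)&(abs(L[:,2]-z)<4)
    if m.sum()>20:
        q=L[m];n=q[abs(q[:,1])<3];print(z,m.sum(),'x',np.percentile(n[:,0],[2,50,98]).round(1) if len(n) else '', 'y',np.percentile(q[:,1],[1,99]).round(1))
```

```text
[ 563.3639774  -346.90699716  147.82278367] 12.0
-66 201 x [-0.1  0.8  2.4] y [-14.  14.]
-58 1815 x [-0.9  3.4  6. ] y [-7.6  4.7]
-50 799 x [3.7 5.2 6.1] y [-7.4  4.9]
-42 1971 x [3.8 5.7 9.9] y [-10.4   9.2]
-34 1701 x [ 5.6 10.  11. ] y [-12.   10.4]
-26 1598 x [ 9.9 10.8 14.2] y [-13.3  13.6]
-18 1727 x [10.6 14.8 15.9] y [-13.8  13.8]
-10 719 x [15.1 15.8 16.3] y [-13.7  13.7]
-2 555 x [15.4 15.8 16.3] y [-13.5  13.7]
6 470 x [15.3 15.8 16.2] y [-13.6  13.6]
14 400 x [15.5 15.9 16.2] y [-13.4  13.7]
22 350 x [15.4 15.8 16.2] y [-13.4  13.7]
30 242 x [15.3 15.8 16.3] y [-13.5  13.6]
```

>>> {"fn": "apply_moves", "kwargs": {
  "motion": [
    {"xyz": [0.0008, 0.0033, 0.01], "turn": [0, 0, 0]},
    {"xyz": [0.0008, 0.0033, 0.03], "turn": [0, 0, 0]},
    {"xyz": [0.0008, 0.0033, 0.055], "turn": [0, 0, 0]},
    {"xyz": [0.0008, 0.0033, 0.06], "turn": [0, 0, 0]},
    {"xyz": [0.0008, 0.0033, 0.06], "turn": [0, 0, 0]}
  ]
}}

```text
time: 12.55
tcp_pos: [563.5, -351.1, 86.1]
tool_rot: [[1.0, 0.001, -0.003], [0.001, -1.0, 0.0], [-0.003, -0.0, -1.0]]
wrist_force: [-0.3, -0.4, -0.8]
width: 30.1
grip_force: 59.6
```

>>> {"fn": "apply_moves", "kwargs": {
  "motion": [
    {"xyz": [0.0005, -0.0007, 0.012], "turn": [0, 0, 0]},
    {"xyz": [0.0005, -0.0007, 0.024], "turn": [0, 0, 0]},
    {"xyz": [0.0005, -0.0007, 0.032], "turn": [0, 0, 0]},
    {"xyz": [0.0005, -0.0007, 0.036], "turn": [0, 0, 0]},
    {"xyz": [0.0005, -0.0007, 0.036], "turn": [0, 0, 0]},
    {"xyz": [0.0005, -0.0007, 0.036], "turn": [0, 0, 0]}
  ]
}}

```text
time: 13.15
tcp_pos: [564.8, -350.8, 51.5]
tool_rot: [[1.0, 0.0, -0.0], [0.0, -1.0, -0.0], [-0.0, 0.0, -1.0]]
wrist_force: [0.3, 0.2, 1.1]
width: 30.1
grip_force: 59.6
```

>>> {"fn": "apply_moves", "kwargs": {
  "motion": [
    {"xyz": [0, 0, 0], "turn": [0, 0, 0]},
    {"xyz": [0, 0, 0], "turn": [0, 0, 0]},
    {"xyz": [0, 0, 0], "turn": [0, 0, 0]},
    {"xyz": [0, 0, -0.02], "turn": [0, 0, 0]},
    {"xyz": [0, 0, -0.065], "turn": [0, 0, 0]},
    {"xyz": [0, 0, -0.11], "turn": [0, 0, 0]},
    {"xyz": [0, 0, -0.13], "turn": [0, 0, 0]},
    {"xyz": [0, 0, -0.13], "turn": [0, 0, 0]}
  ],
  "hand": 0.7
}}

```text
time: 13.95
tcp_pos: [566.6, -351.5, 186.1]
tool_rot: [[1.0, 0.001, 0.007], [0.001, -1.0, -0.003], [0.007, 0.003, -1.0]]
wrist_force: [0.5, -0.7, -0.2]
width: 60.2
grip_force: 0.0
```

Run:
```python
from h import *
im,d,P,s=look('b4');Q=P.reshape(-1,3);print(s['tcp_pos'],s['time'],s['width'])
for lo,hi in((45,72),(98,120)):
    m=(np.hypot(Q[:,0]-563.5,Q[:,1]+350)<(19 if lo<90 else 30))&(Q[:,2]>lo)&(Q[:,2]<hi);print(cv2.minEnclosingCircle(Q[m,:2].astype(np.float32)),np.percentile(Q[m,2],97))
go(427.5,179.5,160,90);go(427.5,179.5,160,-90)
```

```text
[ 566.61259713 -351.53972077  186.13609473] 13.95 60.22968650910616
((564.7705688476562, -352.45977783203125), 16.634418487548828) 71.59014202320982
((564.4373779296875, -352.43865966796875), 6.647377014160156) 111.11586764911797
[-0.138, -0.5305, 0.0223] [0.23, -0.1, -89.99]
[-0.138, -0.5305, 0.0223] [-0.1, -0.23, 90.01]
```

The bottle is seated: top at 111 mm, 2.3 mm off-axis. Next is the capillary box.

>>> {"fn": "apply_moves", "kwargs": {
  "motion": [
    {"xyz": [-0.1375, -0.5305, 0], "turn": [0, 0, 90]},
    {"xyz": [-0.1375, -0.5305, 0], "turn": [0, 0, 90]},
    {"xyz": [-0.1375, -0.5305, 0], "turn": [0, 0, 90]},
    {"xyz": [-0.1375, -0.5305, 0], "turn": [0, 0, 90]},
    {"xyz": [-0.1375, -0.5305, 0], "turn": [0, 0, 90]},
    {"xyz": [-0.1375, -0.5305, 0], "turn": [0, 0, 90]},
    {"xyz": [-0.1375, -0.5305, 0], "turn": [0, 0, 90]},
    {"xyz": [-0.1375, -0.5305, 0.02], "turn": [0, 0, 90]},
    {"xyz": [-0.1375, -0.5305, 0.02], "turn": [0, 0, 90]},
    {"xyz": [-0.1375, -0.5305, 0.02], "turn": [0, 0, 90]}
  ]
}}

```text
time: 15.0
tcp_pos: [452.9, 81.4, 169.3]
tool_rot: [[0.231, -0.973, -0.002], [-0.973, -0.231, -0.001], [0.0, 0.002, -1.0]]
wrist_force: [0.7, 0.6, -1.2]
width: 59.9
grip_force: 0.0
```

```bash
python3 -c "
from h import *
s=bot.state();print(s['tcp_pos'],s['joint_pos']);go(427.5,179.5,130,-90)"
```

```text
[452.93741634  81.36427935 169.34326243] [ 3.48060105e+01  3.14844783e+00 -3.04902255e+01 -1.30361617e-02
 -5.64598376e+01 -2.14606516e+01]
[-0.1014, 0.002, 0.0393] [0.09, -0.04, 13.34]
```

>>> {"fn": "apply_moves", "kwargs": {
  "motion": [
    {"xyz": [-0.1014, 0.002, 0.039], "turn": [0, 0, 13.3]},
    {"xyz": [-0.1014, 0.002, 0.039], "turn": [0, 0, 13.3]},
    {"xyz": [-0.1014, 0.002, 0.039], "turn": [0, 0, 13.3]},
    {"xyz": [-0.1014, 0.002, 0.039], "turn": [0, 0, 13.3]},
    {"xyz": [-0.1014, 0.002, 0.039], "turn": [0, 0, 13.3]}
  ]
}}

```text
time: 15.5
tcp_pos: [428.1, 177.8, 130.8]
tool_rot: [[0.008, -1.0, -0.001], [-1.0, -0.008, -0.001], [0.001, 0.001, -1.0]]
wrist_force: [0.9, -0.2, -0.5]
width: 60.0
grip_force: 0.0
```

Run:
```python
from h import *
im,d,P,s=look('x1');Q=P.reshape(-1,3);print(s['tcp_pos'],s['time'],s['width'],s['joint_pos'].__str__())
m=(abs(Q[:,0]-427)<30)&(abs(Q[:,1]-179.5)<85)&(Q[:,2]>17)&(Q[:,2]<27);print(cv2.minAreaRect(Q[m,:2].astype(np.float32)))
go(427.5,179.5,6,-90)
```

```text
[428.062434   177.80570923 130.79395356] 15.5 59.98359969551676 [ 4.69976032e+01  6.05342116e+00 -3.31362808e+01 -3.12532311e-03
 -5.09281263e+01 -4.65430873e+01]
((427.0380859375, 179.17880249023438), (34.06830978393555, 139.68081665039062), 0.43353426456451416)
[-0.0021, 0.0008, 0.1251] [0.05, -0.05, 0.38]
```

>>> {"fn": "apply_moves", "kwargs": {
  "motion": [
    {"xyz": [-0.0015, 0.001, 0.05], "turn": [0, 0, 0.4]},
    {"xyz": [-0.0015, 0.001, 0.095], "turn": [0, 0, 0.4]},
    {"xyz": [-0.0015, 0.001, 0.12], "turn": [0, 0, 0.4]},
    {"xyz": [-0.0015, 0.001, 0.1255], "turn": [0, 0, 0.4]},
    {"xyz": [-0.0015, 0.001, 0.1255], "turn": [0, 0, 0.4]}
  ]
}}

```text
time: 16.05
tcp_pos: [427.7, 178.7, 5.7]
tool_rot: [[-0.002, -1.0, -0.001], [-1.0, 0.002, -0.001], [0.001, 0.001, -1.0]]
wrist_force: [0.1, 0.2, 0.3]
width: 59.5
grip_force: 0.0
```

>>> {"fn": "apply_moves", "kwargs": {
  "motion": [
    {"xyz": [0, 0, 0], "turn": [0, 0, 0]},
    {"xyz": [0, 0, 0], "turn": [0, 0, 0]},
    {"xyz": [0, 0, 0], "turn": [0, 0, 0]},
    {"xyz": [0, 0, 0], "turn": [0, 0, 0]},
    {"xyz": [0, 0, 0], "turn": [0, 0, 0]},
    {"xyz": [0, 0, 0], "turn": [0, 0, 0]}
  ],
  "hand": 0
}}

```text
time: 16.65
tcp_pos: [428.5, 180.4, 7.7]
tool_rot: [[-0.001, -1.0, 0.002], [-1.0, 0.001, 0.002], [-0.002, -0.002, -1.0]]
wrist_force: [-0.2, -2.4, 6.6]
width: 32.3
grip_force: 60.0
```

>>> {"fn": "apply_moves", "kwargs": {
  "motion": [
    {"xyz": [0, 0, -0.03], "turn": [0, 0, 0]},
    {"xyz": [0, 0, -0.075], "turn": [0, 0, 0]},
    {"xyz": [0.02, -0.012, -0.1], "turn": [0, 0, 0]},
    {"xyz": [0.06, -0.037, -0.1], "turn": [0, 0, -2.7]},
    {"xyz": [0.1, -0.062, -0.1], "turn": [0, 0, -2.7]},
    {"xyz": [0.14, -0.088, -0.1], "turn": [0, 0, -2.7]},
    {"xyz": [0.18, -0.114, -0.1], "turn": [0, 0, -2.7]},
    {"xyz": [0.22, -0.14, -0.1], "turn": [0, 0, -2.7]},
    {"xyz": [0.26, -0.166, -0.1], "turn": [0, 0, -2.7]},
    {"xyz": [0.29, -0.186, -0.1], "turn": [0, 0, -2.7]}
  ]
}}

```text
time: 17.65
tcp_pos: [614.6, -112.9, 107.3]
tool_rot: [[0.045, -0.999, 0.002], [-0.999, -0.045, -0.0], [0.0, -0.002, -1.0]]
wrist_force: [0.7, 1.4, -0.8]
width: 32.8
grip_force: 60.3
```

>>> {"fn": "apply_moves", "kwargs": {
  "motion": [
    {"xyz": [0.011, -0.007, 0], "turn": [0, 0, 0]},
    {"xyz": [0.011, -0.007, 0], "turn": [0, 0, 0]},
    {"xyz": [0.011, -0.007, 0], "turn": [0, 0, 0]}
  ]
}}

```text
time: 17.95
tcp_pos: [620.2, -120.9, 106.4]
tool_rot: [[0.046, -0.999, 0.0], [-0.999, -0.046, 0.0], [-0.0, -0.0, -1.0]]
wrist_force: [0.5, 0.2, -0.1]
width: 32.7
grip_force: 60.3
```

Run:
```python
from h import *
im,d,P,s=look('x2');R=np.array(s['tool_rot']);Q=P.reshape(-1,3);print(s['tcp_pos'],s['time'],s['width'])
L=(Q-s['tcp_pos'])@R
m=(abs(L[:,0])<85)&(abs(L[:,1])<14)&(L[:,2]<0)&(L[:,2]>-25);print('box top z',np.percentile(L[m,2],[5,50]),'x',L[m,0].min(),L[m,0].max())
m2=m&(L[:,0]>25)&(L[:,2]<-12);print(cv2.minAreaRect(L[m2,:2].astype(np.float32)))
m3=(L[:,0]>20)&(L[:,0]<80)&(abs(L[:,1])<25)&(L[:,2]<-12)&(L[:,2]>-22);print(cv2.minAreaRect(L[m3,:2].astype(np.float32)),np.polyfit(L[m3,0],L[m3,2],1))
m=(abs(Q[:,0]-623)<45)&(abs(Q[:,1]+123)<100)&(Q[:,2]>3)&(Q[:,2]<30);print('cradle',cv2.minAreaRect(Q[m,:2].astype(np.float32)))
go(622,-122.7,60,-87.3)
```

```text
[ 620.23562767 -120.8546865   106.38397524] 17.95 32.66912842454631
box top z [-14.78258609 -12.80582208] x -42.62876631054074 71.23696276611462
((48.04927062988281, -0.0023956298828125), (27.992937088012695, 46.10138702392578), 89.98662567138672)
((45.57179260253906, -0.3183765411376953), (34.2268180847168, 51.1829719543457), 89.85285186767578) [ -0.01844857 -12.56627704]
cradle ((625.668212890625, -201.6790771484375), (62.283329010009766, 19.116331100463867), 4.0810227394104)
[0.0024, -0.0018, 0.0464] [-0.01, 0.01, -0.04]
```

View pics/x2.png

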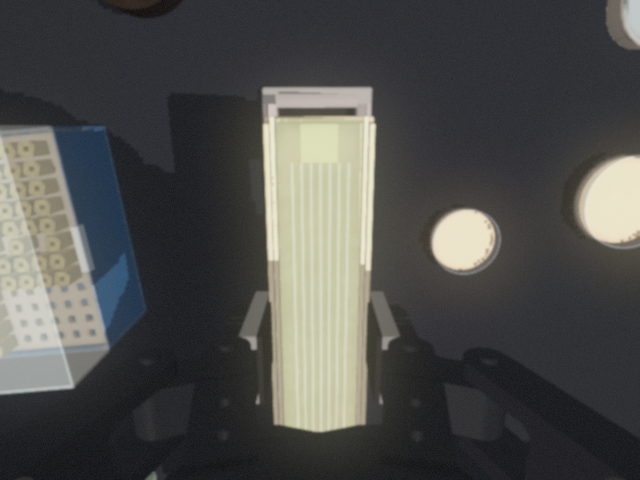

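The picture shows the box held straight at (320,270), aligned with the cradle's far saddle at (318,98). Nothing else is beneath it, so I lower it.

>>> {"fn": "apply_moves", "kwargs": {
  "motion": [
    {"xyz": [0.0008, -0.0015, 0.03], "turn": [0, 0, 0]},
    {"xyz": [0.0008, -0.0015, 0.06], "turn": [0, 0, 0]},
    {"xyz": [0.0008, -0.0015, 0.074], "turn": [0, 0, 0]},
    {"xyz": [0.0008, -0.0015, 0.081], "turn": [0, 0, 0]},
    {"xyz": [0.0008, -0.0015, 0.086], "turn": [0, 0, 0]},
    {"xyz": [0.0008, -0.0015, 0.086], "turn": [0, 0, 0]}
  ]
}}

```text
time: 18.6
tcp_pos: [622.5, -121.5, 20.2]
tool_rot: [[0.047, -0.999, 0.0], [-0.999, -0.047, -0.0], [0.0, -0.0, -1.0]]
wrist_force: [0.2, -0.4, -0.6]
width: 31.9
grip_force: 60.2
```

>>> {"fn": "apply_moves", "kwargs": {
  "motion": [
    {"xyz": [0, 0.0005, 0.001], "turn": [0, 0, 0]},
    {"xyz": [0, 0.0005, 0.002], "turn": [0, 0, 0]},
    {"xyz": [0, 0.0005, 0.003], "turn": [0, 0, 0]},
    {"xyz": [0, 0.0005, 0.003], "turn": [0, 0, 0]}
  ]
}}

```text
time: 19.0
tcp_pos: [621.7, -121.9, 17.1]
tool_rot: [[0.046, -0.999, 0.0], [-0.999, -0.046, -0.0], [0.0, -0.0, -1.0]]
wrist_force: [-0.1, 0.0, -1.5]
width: 32.7
grip_force: 60.2
```

Release gently to about 50 mm, keeping the fingers inside the cradle's mid gap, then go up.

>>> {"fn": "apply_moves", "kwargs": {
  "motion": [
    {"xyz": [0, 0, 0], "turn": [0, 0, 0]},
    {"xyz": [0, 0, 0], "turn": [0, 0, 0]},
    {"xyz": [0, 0, 0], "turn": [0, 0, 0]},
    {"xyz": [0, 0, -0.02], "turn": [0, 0, 0]},
    {"xyz": [0, 0, -0.065], "turn": [0, 0, 0]},
    {"xyz": [0, 0, -0.11], "turn": [0, 0, 0]},
    {"xyz": [0, 0, -0.15], "turn": [0, 0, 0]},
    {"xyz": [-0.04, 0, -0.19], "turn": [0, 0, 0]},
    {"xyz": [-0.05, 0, -0.2], "turn": [0, 0, 0]},
    {"xyz": [-0.05, 0, -0.2], "turn": [0, 0, 0]}
  ],
  "hand": 0.65
}}

```text
time: 20.0
tcp_pos: [620.7, -70.1, 220.0]
tool_rot: [[0.048, -0.999, 0.005], [-0.999, -0.048, 0.001], [-0.0, -0.005, -1.0]]
wrist_force: [0.8, -0.0, 0.1]
width: 55.5
grip_force: 0.0
```

Run:
```python
from h import *
im,d,P,s=look('x3');Q=P.reshape(-1,3);print(s['tcp_pos'],s['time'],s['width'])
m=(abs(Q[:,0]-622)<26)&(abs(Q[:,1]+122)<85)&(Q[:,2]>27)&(Q[:,2]<40);print('box',cv2.minAreaRect(Q[m,:2].astype(np.float32)),np.percentile(Q[m,2],[50,97]),np.polyfit(Q[m,1],Q[m,2],1))
m=(abs(Q[:,0]-623)<45)&(abs(Q[:,1]+123)<100)&(Q[:,2]>3)&(Q[:,2]<40);print('cradle',cv2.minAreaRect(Q[m,:2].astype(np.float32)))
m=(np.hypot(Q[:,0]-440,Q[:,1]+154)<45)&(Q[:,2]>6)&(Q[:,2]<20);print('dish',m.sum(),cv2.minEnclosingCircle(Q[m,:2].astype(np.float32)) if m.sum()>5 else '')
go(541,380,240,0)
```

```text
[620.71073646 -70.11900954 219.98835184] 20.0 55.45384330249968
box ((622.1444091796875, -123.53229522705078), (34.071678161621094, 139.0696258544922), 2.748476982116699) [29.47525194 31.70960199] [-2.82272692e-03  2.92287646e+01]
cradle ((621.9303588867188, -123.48104095458984), (62.097511291503906, 176.09754943847656), 2.752279758453369)
dish 957 ((439.87078857421875, -155.119140625), 28.14334487915039)
[-0.4541, 0.057, -0.0222] [-0.09, -0.06, -87.26]
```

The box is seated: centred within 0.3 mm of the cradle, top at 32 mm. Before carrying the dish I check the warmer's plate centre from above.

>>> {"fn": "apply_moves", "kwargs": {
  "motion": [
    {"xyz": [-0.4234, 0.0597, 0], "turn": [0, 0, 0]},
    {"xyz": [-0.4234, 0.0597, 0], "turn": [0, 0, 0]},
    {"xyz": [-0.4234, 0.0597, 0], "turn": [0, 0, 0]},
    {"xyz": [-0.4234, 0.0597, 0], "turn": [0, 0, 0]},
    {"xyz": [-0.4234, 0.0597, 0], "turn": [0, 0, 0]},
    {"xyz": [-0.4234, 0.0597, 0], "turn": [0, 0, 0]},
    {"xyz": [-0.4234, 0.0597, 0], "turn": [0, 0, 0]},
    {"xyz": [-0.4234, 0.0597, 0], "turn": [0, 0, 0]},
    {"xyz": [-0.4234, 0.0597, 0], "turn": [0, 0, 0]},
    {"xyz": [-0.4234, 0.0597, 0], "turn": [0, 0, 0]}
  ]
}}

```text
time: 21.05
tcp_pos: [539.0, 350.8, 213.9]
tool_rot: [[0.049, -0.999, -0.003], [-0.999, -0.049, -0.003], [0.003, 0.003, -1.0]]
wrist_force: [0.2, 0.5, -1.0]
width: 55.4
grip_force: 0.0
```

>>> {"fn": "apply_moves", "kwargs": {
  "motion": [
    {"xyz": [0, 0, 0], "turn": [0, 0, 0]},
    {"xyz": [0, 0, 0], "turn": [0, 0, 0]}
  ]
}}

```text
time: 21.25
tcp_pos: [540.2, 347.0, 215.6]
tool_rot: [[0.045, -0.999, -0.002], [-0.999, -0.045, -0.002], [0.002, 0.002, -1.0]]
wrist_force: [0.7, 0.4, 1.1]
width: 55.5
grip_force: 0.0
```

Run:
```python
from h import *
im,d,P,s=look('k1');Q=P.reshape(-1,3);print(s['tcp_pos'],s['time'],s['joint_pos'][5])
m=(np.hypot(Q[:,0]-541,Q[:,1]-378)<30);print('floor z',np.median(Q[m,2]))
# recess rim: depth step along rays from centre, iterate circle
zz=cv2.medianBlur(P[...,2].astype(np.float32),5).reshape(-1)
lo=(zz<24)&(zz>19);hi=(zz>=24.3)&(zz<28)
for r,a in(('lo',lo),('hi',hi)):
    n=a&(abs(Q[:,0]-541)<60)&(abs(Q[:,1]-380)<70);k=Q[n];print(r,n.sum(),k[:,:2].min(0).round(),k[:,:2].max(0).round())
G=cv2.inRange(im,(0,0,0),(255,255,255));T=np.zeros((300,300,3),np.uint8);H=np.zeros((300,300),np.uint8)
sel=(abs(Q[:,0]-541)<74)&(abs(Q[:,1]-380)<74);r=((615-Q[sel,0])*2).astype(int);c=((454-Q[sel,1])*2).astype(int)
T[r,c]=im.reshape(-1,3)[sel];H[r,c]=np.clip((zz[sel]-15)*15,1,255)
save('k1b',cv2.resize(np.hstack([cv2.dilate(T,np.ones((3,3))),cv2.cvtColor(cv2.dilate(H,np.ones((3,3))),cv2.COLOR_GRAY2BGR)]),None,fx=1.3,fy=1.3))
```

```text
[540.24841122 347.021785   215.56842971] 21.25 -47.49269598231705
floor z 21.954410326242993
lo 10591 [490. 322.] [593. 446.]
hi 4301 [495. 329.] [587. 440.]
```

View pics/k1b.png

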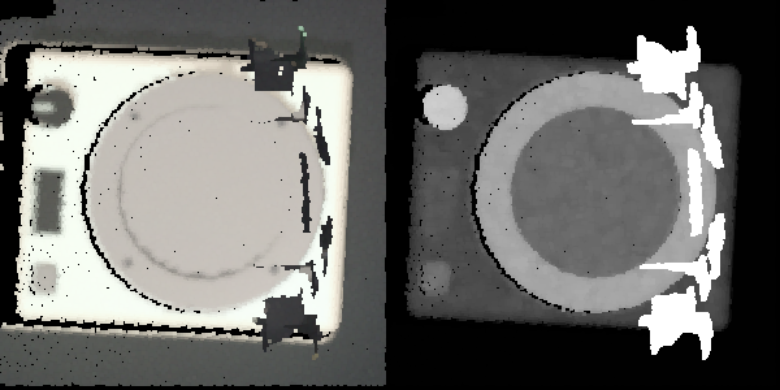

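Rectified height map: the recess is centred at panel pixel (206,191), which puts the warmer axis at about (541.3, 375.2). Back to dish C.

>>> {"fn": "apply_moves", "kwargs": {
  "motion": [
    {"xyz": [0.497, 0.1225, 0], "turn": [0, 0, 0]},
    {"xyz": [0.497, 0.1225, 0], "turn": [0, 0, 0]},
    {"xyz": [0.497, 0.1225, 0], "turn": [0, 0, 0]},
    {"xyz": [0.497, 0.1225, 0], "turn": [0, 0, 0]},
    {"xyz": [0.497, 0.1225, 0], "turn": [0, 0, 0]},
    {"xyz": [0.497, 0.1225, 0], "turn": [0, 0, 0]},
    {"xyz": [0.497, 0.1225, 0], "turn": [0, 0, 0]},
    {"xyz": [0.497, 0.1225, 0], "turn": [0, 0, 0]},
    {"xyz": [0.497, 0.1225, 0.05], "turn": [0, 0, 0]},
    {"xyz": [0.497, 0.1225, 0.09], "turn": [0, 0, 0]}
  ],
  "hand": 0.9
}}

```text
time: 22.3
tcp_pos: [447.4, -125.7, 162.2]
tool_rot: [[0.044, -0.999, 0.006], [-0.999, -0.044, 0.0], [0.0, -0.006, -1.0]]
wrist_force: [0.8, 0.3, -0.7]
width: 76.6
grip_force: 0.0
```

>>> {"fn": "apply_moves", "kwargs": {
  "motion": [
    {"xyz": [0, 0, 0.03], "turn": [0, 0, 0]},
    {"xyz": [0, 0, 0.03], "turn": [0, 0, 0]},
    {"xyz": [0, 0, 0.03], "turn": [0, 0, 0]},
    {"xyz": [0, 0, 0.03], "turn": [0, 0, 0]}
  ]
}}

```text
time: 22.7
tcp_pos: [448.2, -122.5, 132.0]
tool_rot: [[0.047, -0.999, 0.002], [-0.999, -0.047, -0.0], [0.0, -0.002, -1.0]]
wrist_force: [0.1, 0.6, 0.5]
width: 76.5
grip_force: 0.0
```

Run:
```python
from h import *
im,d,P,s=look('d1');Q=P.reshape(-1,3);print(s['tcp_pos'],s['time'],s['width'])
m=(np.hypot(Q[:,0]-440,Q[:,1]+155)<36)&(Q[:,2]>6)&(Q[:,2]<16);c,r=cv2.minEnclosingCircle(Q[m,:2].astype(np.float32));print('dish',m.sum(),c,r,np.percentile(Q[m,2],[50,97,100]))
R=np.array(s['tool_rot']);L=(Q-s['tcp_pos'])@R
for sg in(1,-1):
    m=(abs(L[:,0])<14)&(L[:,1]*sg>15)&(L[:,1]*sg<75)&(L[:,2]>-40)&(L[:,2]<12);print('tip z',np.percentile(L[m,2],[98,99.5,100]).round(1))
go(c[0],c[1],1.5,-87.3)
```

```text
[ 448.19668091 -122.46817982  131.99740719] 22.7 76.53187485009003
dish 817 (439.593505859375, -154.95806884765625) 27.543813705444336 [11.70373737 13.77943326 14.50901882]
tip z [-11.7 -10.6  -9.3]
tip z [-11.7 -10.4  -8.9]
[0.0322, 0.0106, 0.1305] [-0.15, -0.02, 0.0]
```

>>> {"fn": "apply_moves", "kwargs": {
  "motion": [
    {"xyz": [0.0322, 0.0106, 0.02], "turn": [0, 0, 0]},
    {"xyz": [0.0322, 0.0106, 0.06], "turn": [0, 0, 0]},
    {"xyz": [0.0322, 0.0106, 0.09], "turn": [0, 0, 0]},
    {"xyz": [0.0322, 0.0106, 0.09], "turn": [0, 0, 0]},
    {"xyz": [0.0322, 0.0106, 0.09], "turn": [0, 0, 0]}
  ]
}}

```text
time: 23.25
tcp_pos: [438.8, -155.0, 41.4]
tool_rot: [[0.048, -0.999, 0.0], [-0.999, -0.048, -0.001], [0.001, -0.0, -1.0]]
wrist_force: [-0.4, 0.4, 0.8]
width: 77.5
grip_force: 0.0
```

```bash
python3 -c "
from h import *
s=bot.state();print(s['tcp_pos'],s['joint_vel']);go(439.6,-155,3,-87.3)"
```

```text
[ 438.75935378 -154.96720925   41.41399993] [ 1.61074196e-03 -1.68056705e+00  1.05196386e+00  1.85843840e-01
  9.75706559e-02  3.37901860e-02]
[0.0, -0.0008, 0.0384] [-0.0, -0.04, 0.03]
```

>>> {"fn": "apply_moves", "kwargs": {
  "motion": [
    {"xyz": [0, -0.0006, 0.02], "turn": [0, 0, 0]},
    {"xyz": [0, -0.0006, 0.034], "turn": [0, 0, 0]},
    {"xyz": [0, -0.0006, 0.038], "turn": [0, 0, 0]},
    {"xyz": [0, -0.0006, 0.038], "turn": [0, 0, 0]},
    {"xyz": [0, -0.0006, 0.038], "turn": [0, 0, 0]}
  ],
  "hand": 0.85
}}

```text
time: 23.75
tcp_pos: [439.6, -155.2, 3.7]
tool_rot: [[0.047, -0.999, 0.002], [-0.999, -0.047, -0.0], [0.0, -0.002, -1.0]]
wrist_force: [0.9, -0.0, -0.6]
width: 72.7
grip_force: 0.0
```

```bash
python3 -c "
from h import *
s=bot.state();print(s['tcp_pos']);go(439.6,-155,3,-87.3)"
```

```text
[ 439.58395747 -155.16003608    3.6902616 ]
[-0.0002, -0.0, 0.0007] [-0.11, -0.02, -0.02]
```

>>> {"fn": "apply_moves", "kwargs": {
  "motion": [
    {"xyz": [0, 0, 0.0007], "turn": [0, 0, 0]},
    {"xyz": [0, 0, 0.0007], "turn": [0, 0, 0]},
    {"xyz": [0, 0, 0.0007], "turn": [0, 0, 0]},
    {"xyz": [0, 0, 0.0007], "turn": [0, 0, 0]},
    {"xyz": [0, 0, 0.0007], "turn": [0, 0, 0]},
    {"xyz": [0, 0, 0.0007], "turn": [0, 0, 0]}
  ],
  "hand": 0
}}

```text
time: 24.35
tcp_pos: [439.2, -155.3, 3.1]
tool_rot: [[0.047, -0.999, 0.002], [-0.999, -0.047, -0.0], [0.0, -0.002, -1.0]]
wrist_force: [-3.7, 3.0, 15.7]
width: 51.1
grip_force: 59.7
```

>>> {"fn": "apply_moves", "kwargs": {
  "motion": [
    {"xyz": [0, 0, -0.005], "turn": [0, 0, 0]},
    {"xyz": [0, 0, -0.012], "turn": [0, 0, 0]},
    {"xyz": [0, 0, -0.02], "turn": [0, 0, 0]},
    {"xyz": [0, 0, -0.03], "turn": [0, 0, 0]},
    {"xyz": [0, 0, -0.03], "turn": [0, 0, 0]}
  ]
}}

```text
time: 24.85
tcp_pos: [439.5, -155.3, 33.2]
tool_rot: [[0.046, -0.999, 0.002], [-0.999, -0.046, -0.0], [0.0, -0.002, -1.0]]
wrist_force: [0.6, -0.5, -0.7]
width: 51.7
grip_force: 62.3
```

Run:
```python
from h import *
im,d,P,s=look('d2');Q=P.reshape(-1,3);R=np.array(s['tool_rot']);L=(Q-s['tcp_pos'])@R;print(s['tcp_pos'],s['time'],s['width'],s['grip_force'])
m=(np.hypot(L[:,0],L[:,1])<24)&(L[:,2]<15)&(L[:,2]>-15);q=L[m];A=np.c_[q[:,:2],np.ones(len(q))];k=np.linalg.lstsq(A,q[:,2],rcond=None)[0];print('surface plane in tool',m.sum(),k,np.percentile(q[:,2],[2,50,98]))
m=(np.hypot(L[:,0],L[:,1])<34)&(L[:,2]<8)&(L[:,2]>-12)&(abs(L[:,1])<25);print('x range',np.percentile(L[m,0],[.5,99.5]))
save('d2c',im[180:480,120:520])
```

```text
[ 439.45458661 -155.32595159   33.16833049] 24.85 51.68504516330976 62.341572262812406
surface plane in tool 11695 [-0.0015318  -0.00267276 -1.38693986] [-2.56256539 -1.38747647 -0.17770132]
x range [-27.0228079   27.10155875]
```

View pics/d2c.png

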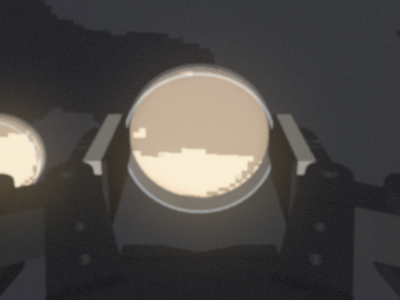

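The crop shows the dish held level between the fingertips at (200,138), surface tilt below 0.3°. I carry it at about z 125 with ramps.

>>> {"fn": "apply_moves", "kwargs": {
  "motion": [
    {"xyz": [0, 0, -0.02], "turn": [0, 0, 0]},
    {"xyz": [0, 0, -0.05], "turn": [0, 0, 0]},
    {"xyz": [-0.01, -0.0024, -0.075], "turn": [0, 0, 0]},
    {"xyz": [-0.03, -0.0072, -0.09], "turn": [0, 0, 0]},
    {"xyz": [-0.06, -0.0144, -0.09], "turn": [0, 0, 0]},
    {"xyz": [-0.095, -0.0228, -0.09], "turn": [0, 0, 0]},
    {"xyz": [-0.13, -0.0312, -0.09], "turn": [0, 0, 0]},
    {"xyz": [-0.165, -0.0396, -0.09], "turn": [0, 0, 0]},
    {"xyz": [-0.2, -0.048, -0.09], "turn": [0, 0, 0]},
    {"xyz": [-0.235, -0.0565, -0.09], "turn": [0, 0, 0]}
  ]
}}

```text
time: 25.9
tcp_pos: [483.8, 83.5, 121.3]
tool_rot: [[0.046, -0.999, -0.001], [-0.999, -0.046, -0.0], [0.0, 0.001, -1.0]]
wrist_force: [1.1, -0.8, 0.0]
width: 51.1
grip_force: 62.5
```

>>> {"fn": "apply_moves", "kwargs": {
  "motion": [
    {"xyz": [-0.035, -0.0084, 0], "turn": [0, 0, 0]},
    {"xyz": [-0.07, -0.0168, 0], "turn": [0, 0, 0]},
    {"xyz": [-0.105, -0.0252, 0], "turn": [0, 0, 0]},
    {"xyz": [-0.14, -0.0336, 0], "turn": [0, 0, 0]},
    {"xyz": [-0.175, -0.042, 0], "turn": [0, 0, 0]},
    {"xyz": [-0.21, -0.0504, 0], "turn": [0, 0, 0]},
    {"xyz": [-0.24, -0.0577, 0], "turn": [0, 0, 0]},
    {"xyz": [-0.265, -0.0637, 0], "turn": [0, 0, 0]},
    {"xyz": [-0.28, -0.067, 0], "turn": [0, 0, 0]},
    {"xyz": [-0.285, -0.0685, 0], "turn": [0, 0, 0]}
  ]
}}

```text
time: 26.9
tcp_pos: [539.1, 370.9, 120.6]
tool_rot: [[0.047, -0.999, -0.001], [-0.999, -0.047, -0.001], [0.001, 0.001, -1.0]]
wrist_force: [0.2, -1.5, 1.0]
width: 51.6
grip_force: 62.5
```

```bash
python3 -c "
from h import *
s=bot.state();print(s['tcp_pos'],s['width'],s['grip_force'],s['time']);go(541.3,375.2,60,-87.3)"
```

```text
[539.14719366 370.85956127 120.58853276] 51.557145201059285 62.51643219846301 26.9
[-0.0043, -0.0024, 0.0606] [0.06, -0.06, -0.01]
```

>>> {"fn": "apply_moves", "kwargs": {
  "motion": [
    {"xyz": [-0.0043, -0.0024, 0.02], "turn": [0, 0, 0]},
    {"xyz": [-0.0043, -0.0024, 0.045], "turn": [0, 0, 0]},
    {"xyz": [-0.0043, -0.0024, 0.06], "turn": [0, 0, 0]},
    {"xyz": [-0.0043, -0.0024, 0.07], "turn": [0, 0, 0]},
    {"xyz": [-0.0043, -0.0024, 0.07], "turn": [0, 0, 0]},
    {"xyz": [-0.0043, -0.0024, 0.07], "turn": [0, 0, 0]}
  ]
}}

```text
time: 27.5
tcp_pos: [541.9, 374.3, 52.1]
tool_rot: [[0.046, -0.999, 0.0], [-0.999, -0.046, 0.0], [-0.0, -0.0, -1.0]]
wrist_force: [0.1, 0.9, -0.9]
width: 51.3
grip_force: 62.5
```

```bash
python3 -c "
from h import *
s=bot.state();print(s['tcp_pos'],s['width'],s['time']);go(541.3,375.2,27,-87.3)"
```

```text
[541.89742361 374.30368617  52.08602151] 51.347571024501605 27.5
[-0.0009, 0.0006, 0.0251] [-0.02, 0.0, -0.06]
```

>>> {"fn": "apply_moves", "kwargs": {
  "motion": [
    {"xyz": [-0.0009, 0.0003, 0.01], "turn": [0, 0, 0]},
    {"xyz": [-0.0009, 0.0003, 0.018], "turn": [0, 0, 0]},
    {"xyz": [-0.0009, 0.0003, 0.023], "turn": [0, 0, 0]},
    {"xyz": [-0.0009, 0.0003, 0.0255], "turn": [0, 0, 0]},
    {"xyz": [-0.0009, 0.0003, 0.0255], "turn": [0, 0, 0]},
    {"xyz": [-0.0009, 0.0003, 0.0255], "turn": [0, 0, 0]}
  ]
}}

```text
time: 28.1
tcp_pos: [541.2, 375.3, 25.9]
tool_rot: [[0.046, -0.999, -0.0], [-0.999, -0.046, -0.0], [0.0, 0.0, -1.0]]
wrist_force: [0.1, -0.5, -0.3]
width: 50.9
grip_force: 62.5
```

>>> {"fn": "apply_moves", "kwargs": {
  "motion": [
    {"xyz": [0, 0, 0.0007], "turn": [0, 0, 0]},
    {"xyz": [0, 0, 0.0007], "turn": [0, 0, 0]},
    {"xyz": [0, 0, 0.0007], "turn": [0, 0, 0]}
  ]
}}

```text
time: 28.4
tcp_pos: [541.3, 375.3, 25.4]
tool_rot: [[0.046, -0.999, 0.0], [-0.999, -0.046, 0.0], [-0.0, -0.0, -1.0]]
wrist_force: [0.5, 0.2, 0.6]
width: 51.6
grip_force: 62.6
```

>>> {"fn": "apply_moves", "kwargs": {
  "motion": [
    {"xyz": [0, 0, 0], "turn": [0, 0, 0]},
    {"xyz": [0, 0, 0], "turn": [0, 0, 0]},
    {"xyz": [0, 0, 0], "turn": [0, 0, 0]},
    {"xyz": [0, 0, 0], "turn": [0, 0, 0]},
    {"xyz": [0, 0, -0.015], "turn": [0, 0, 0]},
    {"xyz": [0, 0, -0.05], "turn": [0, 0, 0]},
    {"xyz": [0, 0, -0.1], "turn": [0, 0, 0]},
    {"xyz": [0.02, 0, -0.14], "turn": [0, 0, 0]},
    {"xyz": [0.02, 0, -0.15], "turn": [0, 0, 0]},
    {"xyz": [0.02, 0, -0.15], "turn": [0, 0, 0]}
  ],
  "hand": 0.85
}}

```text
time: 29.4
tcp_pos: [543.1, 355.8, 179.1]
tool_rot: [[0.046, -0.999, 0.004], [-0.999, -0.046, 0.004], [-0.004, -0.004, -1.0]]
wrist_force: [0.0, 0.8, -0.3]
width: 72.5
grip_force: 0.0
```

Run:
```python
from h import *
im,d,P,s=look('k2');Q=P.reshape(-1,3);print(s['tcp_pos'],s['time'],s['width'])
m=(np.hypot(Q[:,0]-541,Q[:,1]-375)<36)&(Q[:,2]>29.5)&(Q[:,2]<45);print('dish',m.sum(),cv2.minEnclosingCircle(Q[m,:2].astype(np.float32)),np.percentile(Q[m,2],[50,97]))
m=(np.hypot(Q[:,0]-541,Q[:,1]-375)<24);q=Q[m];print(np.linalg.lstsq(np.c_[q[:,:2]-[541,375],np.ones(len(q))],q[:,2],rcond=None)[0])
i,_=bot.grab_frame('scene');save('end',i[160:360,160:560])
```

```text
[543.14835064 355.82944065 179.07826538] 29.4 72.54410724275944
dish 616 ((541.432861328125, 375.332763671875), 27.776639938354492) [33.75042937 35.71273839]
[-1.19751194e-03 -2.74404901e-03  2.65735698e+01]
```

View pics/end.png

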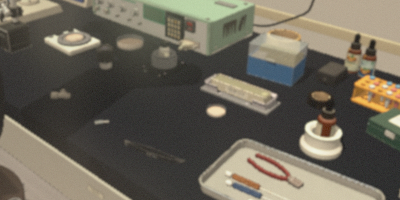

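The final view shows the dish on the warmer (74,39), vial in the chiller (163,55), box in the cradle (240,90) and bottle in the stand (322,135). The eyepiece at (106,60) is untouched.

```bash
python3 -c "
from h import *
print(bot.job_done())"
```

```text
the job is handed in; nothing more can be done
None
```

I handed the job in at about 29.5 s; my last camera checks showed the vial, bottle, box and dish each seated in its holder and released, with the dish carried last and level and the eyepiece still standing. The hand-in returned no verdict.

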